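# Put flask, bottle and jar back on their own places

### The job

The flask, the bottle and the jar on the bench stand on each other's places: the conical flask belongs on the stirrer's white plate, the small jar on the balance's steel pan, and the bottle in the round spill tray. Park one of them on the empty cork mat while you change them round, and finish with each standing in the middle of its own place and the mat empty again. Keep all three upright throughout, set each down gently rather than dropping it, and leave the petri dishes, burner and pen pot where they are.

Things in the scene. Friction and masses are not known exactly. Their poses are not given: they have to be found in the camera images.
- flask_mid (a point): Conical glass flask with a dark rubber stopper, loose, 0.2 kg, 144 mm tall; point on its axis half-way up, 72 mm above its underside. z up; round. Base diameter 80 mm; straight neck, diameter 35 mm, from 18 to 56 mm above this point, then a 40 mm wide rim and the stopper, top at 72 mm. Best gripped by the neck 40 mm above this point. Starts on the balance's pan.
- bottle_mid (a point): Round glass bottle with a plain paper band and tight white screw cap, loose, 0.3 kg, 144 mm tall; point on its axis half-way up, 72 mm above its underside. z up; round. Body diameter 64 mm up to 13 mm above this point, then shoulder and neck; cap diameter 42 mm, from 40 to 72 mm above this point. Best gripped by the cap, 56 mm above this point. Starts on the stirrer.
- jar_mid (a point): Small squat white plastic jar, grey lid fixed tight, loose, 0.15 kg, 66 mm tall; point on its axis half-way up, 33 mm above its underside. z up; round. Body diameter 52 mm, lid (the upper 20 mm) diameter 56 mm. Best gripped by the lid, about 20 mm above this point. Starts in the spill tray.
- stirrer_top (a point): Centre of the square white ceramic plate (116 x 116 mm) on top of the dark grey magnetic stirrer, on the plate's surface 50 mm above the bench. The stirrer is fixed and switched off, 130 mm wide (y) and 165 mm deep (x); its two black knobs lie on the side of -x. z is up. Place of the flask.
- pan_top (a point): Centre of the round steel weighing pan (diameter 114 mm) on the white bench balance, on the pan's surface 50 mm above the bench. The balance is fixed and its pan does not give; 130 mm wide (y) and 165 mm deep (x), with a dark display on the side of -x. z is up. Place of the jar.
- tray_floor (a point): Centre of the inner floor of the round metal spill tray, 4 mm above the bench. The tray is fixed; inside diameter about 108 mm, rim 10 mm above the inner floor, outside diameter 120 mm. z is up. Place of the bottle.
- mat_top (a point): Centre of the top of the square cork mat, 120 x 120 mm, fixed, its top 4 mm above the bench. Empty at the start: the parking spot. z is up.
- dishes: Bystander: stack of three petri dishes, diameter 90 mm, 45 mm tall, loose; origin at the centre of its underside. Leave alone.
- burner: Bystander: small bench burner, an upright 14 mm tube on a round base of diameter 84 mm, 117 mm tall, loose; origin at the centre of its underside. Leave alone.
- pot: Bystander: grey pen pot, diameter 72 mm, 85 mm tall with pens up to 135 mm, loose; origin at the centre of its underside. Leave alone.
Not all that is in view belongs to the job. What is shaped like the part that bears flask_mid but blue, green or red is not meant.

How it is judged:
On the way:
1. one of the three is parked, upright and let go, on the cork mat (((horizontal distance between flask_mid and mat_top below 0.05 m and z of flask_mid in the frame of mat_top below 0.078 m and angle between flask_mid's own z axis and vertical below 0.1 rad and linear speed of flask below 0.02 m/s and contact force between the fingers and flask below 0.1 N) or (horizontal distance between bottle_mid and mat_top below 0.05 m and z of bottle_mid in the frame of mat_top below 0.078 m and angle between bottle_mid's own z axis and vertical below 0.1 rad and linear speed of bottle below 0.02 m/s and contact force between the fingers and bottle below 0.1 N) or (horizontal distance between jar_mid and mat_top below 0.05 m and z of jar_mid in the frame of mat_top below 0.039 m and angle between jar_mid's own z axis and vertical below 0.1 rad and linear speed of jar below 0.02 m/s and contact force between the fingers and jar below 0.1 N))), for 0.2 s.
At the end, for the whole second after the job is handed in: The flask stands upright and at rest on the stirrer's plate, the jar on the balance's pan and the bottle in the spill tray, each with its axis within 15 mm of the centre of its place (so the mat is empty), all released (horizontal distance between flask_mid and stirrer_top below 0.015 m and z of flask_mid in the frame of stirrer_top between 0.062 and 0.078 m and angle between each of flask_mid, jar_mid, bottle_mid's own z axis and vertical below 0.1 rad and linear speed of each of flask, jar, bottle below 0.02 m/s and horizontal distance between jar_mid and pan_top below 0.015 m and z of jar_mid in the frame of pan_top between 0.023 and 0.039 m and horizontal distance between bottle_mid and tray_floor below 0.015 m and z of bottle_mid in the frame of tray_floor between 0.062 and 0.078 m); the robot touches nothing.
It fails at once if flask, bottle or jar tipped more than about 30 degrees (angle between any of flask_mid, bottle_mid, jar_mid's own z axis and vertical above 0.5 rad).
It fails at once if flask, bottle or jar dropped (moving faster than 0.6 m/s, a fall of about 2 cm, while the fingers do not hold it) ((contact force between the fingers and flask below 0.05 N and linear speed of flask above 0.6 m/s) or (contact force between the fingers and bottle below 0.05 N and linear speed of bottle above 0.6 m/s) or (contact force between the fingers and jar below 0.05 N and linear speed of jar above 0.6 m/s)).
It fails at once if a bystander moved by more than 30 mm (distance of any of dishes, burner, pot from where it was at the start of the episode above 0.03 m).
It also fails if it takes over 122 s, if anything falls off the work surface, if the arm or the gripper's body presses on something with over 40 N, if the wrist force passes 120 N, or if a joint passes its speed limit or range.

### The arm

A 6-joint arm with a two-finger parallel gripper is mounted at the origin on the work surface. World frame = base frame: x ahead of the robot, y to its left, z up, the work surface at z = 0. Lengths are in m, angles in rad, forces in N, time in s.
With the tool pointing down it reaches from about 0.35 to 0.975 m from the base axis. Payload 4.9 kg.
Tool frame: the origin (TCP) lies at the very end of the fingers, on their centre line; the grasp point (between the pads) lies 19 mm behind it (manip.hold_point_z is the distance from the TCP to the grasp point, in m); z points along the fingers, y is the direction in which the jaws open and shut (so a half turn about z gives the same grasp; the last joint's range is limited). The gripper opens to 85 mm and grips with 20 to 120 N. Pads are 22 mm wide; open, the fingers measure 114 mm over their backs; the gripper's body (76 mm by 85 mm) begins 54 mm behind the grasp point. The pads swing forward as they close: fully open they stand 13 mm farther back than shut.
Start: joints at [1.012, 0.053, 1.613, -0, 1.476, -0.119], TCP at [0.266, 0.566, 0.231] pointing down, gripper open.
Joint ranges: [-3.01, 3.01], [-1.01, 2.22], [0.06, 2.58], [-1.02, 4.17], [0.09, 2.62], [-3.14, 3.14]. Speed limits (rad/s): [2.57, 2.57, 3.14, 3.14, 3.14, 3.14].

### API

Orientations are given as a unit quaternion [w, x, y, z].
In Python, from plant import monitor, grab_frame, camera_params, ticket, manip gives the robot as it stands.
- The arm moves only by the tool play_rows, never from a script. Its argument "commands" is a list of rows, each an object of numbers: "dx", "dy", "dz": the shift along the tool's x, y, z in cm; "rx", "ry", "rz": the turn, a rotation vector about the tool's x, y, z in rad; "claw": the closure, from 0 (fully open) to 1 (shut). In form: [{"dx": .., "dy": .., "dz": .., "rx": .., "ry": .., "rz": .., "claw": ..}, ...]. A call has 1 to 5 rows; each row is the pose to reach, as a shift and turn from the pose measured when the call began, along the tool's axes at that moment; what a row does not reach only later rows make up. A row lasts 1/10 s, in which the tool goes at most 50 mm and 8.59 degrees, less where a joint would pass 70% of its speed; a pose out of reach is approached as far as the arm can. A call with a gripper value outside its range is refused whole. The fingers move at their own pace and stop on an object; the grip force is fixed at half the most. Time passes only in rows, so rows that repeat a pose let the fingers close. It gives the time, the measured TCP pose, the force and the opening at its end, in the units of the state.
- monitor.state(): the state, without advancing time (a new reading comes with each control period).
- grab_frame(name): name is "scene" or "top" or "wrist"; returns the picture (420x560x3 uint8, blue, green, red); there is no depth.
- camera_params(name): a dict with "fx", "fy", "cx", "cy" (pixels), "rvec" (rotation vector, rad) and "tvec" (3), from world to camera coordinates, as OpenCV has them; the wrist camera has in their place "tool_from_camera" (4x4, takes a point from camera to tool coordinates, whose origin is the TCP and whose axes are the flange's). Camera axes: x right, y down, z forward; pixel columns grow to the right and rows downward; lengths in m; the calibration is good to about 2 mm. The wrist camera is an equidistant fisheye: a pixel r from the principal point sees the ray r / f radians off the axis. A picture is of the moment at which its call begins: read the wrist's pose just before it. camera_params takes no time and is no camera call.
- ticket.job_done(): hands the job in, once; it reports no verdict.
The state is a dict: "time": time; "joint_pos": joint angles; "joint_vel": joint speeds; "joint_efforts": joint torques, N m; "tool_pos": TCP position; "tool_rot": TCP orientation; "contact_force": force on the tool from outside, world axes, zero at the start; "ft_torque": the same for the moment, N m; "gripper_width": opening from 0.0 (shut) to 1.0 (fully open).
Only numpy, scipy, OpenCV 4.12 (cv2) and the standard library are available. Lean on these libraries where they do the work, as an engineer would, in place of code of your own. Each camera call takes 0.05 s, during which the arm holds its last target.

## Working session

There is one attempt and no reset: what is moved stays moved. The work goes in short steps, Python scripts to look and compute and a tool call to move; the robot and the scene stay as the last step left them, time stands still between calls to the robot, and variables do not carry over. Pictures are saved under pics/ and viewed, and the job is handed in when it is done.

Besides the shell and the picture viewer there is one more tool, called after "Emit:" by a JSON object that holds its "api" and its "payload", one argument or row to a line. play_rows: Moves the arm, as the interface text tells. Its arguments: {"type":"object","properties":{"commands":{"type":"array"}},"required":["commands"]}

```bash
ls; mkdir -p pics; python3 - <<'E'
from plant import monitor, grab_frame, camera_params, ticket, manip
import cv2
for n in ("scene","top","wrist"):
    print(n,camera_params(n))
s=monitor.state(); print(s); print([a for a in dir(manip) if a[0]!='_'])
for n in ("scene","top","wrist"):
    cv2.imwrite(f"pics/{n}0.png",grab_frame(n))
E
```

```text
pics
scene {'fx': 433.6788195142484, 'fy': 433.6788195142484, 'cx': 274.68398359324226, 'cy': 202.19055387815146, 'rvec': array([ 2.23287174,  0.98020067, -0.37709823]), 'tvec': array([-0.33763599, -0.19994682,  1.20669708])}
top {'fx': 519.1978802712113, 'fy': 519.1978802712113, 'cx': 276.93114828635925, 'cy': 204.9378480206413, 'rvec': array([ 2.17080087, -2.16758528,  0.08617952]), 'tvec': array([0.0184685 , 0.53465724, 1.1719927 ])}
wrist {'fx': 325.19226210127806, 'fy': 325.19226210127806, 'cx': 277.54727146242175, 'cy': 212.84558395217556, 'tool_from_camera': array([[ 4.20367492e-04, -9.49017675e-01, -3.15222581e-01,
         8.12378568e-02],
       [ 9.99999847e-01,  2.85925667e-04,  4.72741883e-04,
         3.96750221e-05],
       [-3.58510176e-04, -3.15222731e-01,  9.49017651e-01,
        -1.42687842e-01],
       [ 0.00000000e+00,  0.00000000e+00,  0.00000000e+00,
         1.00000000e+00]])}
{'time': 0.0, 'joint_pos': array([ 1.01199953e+00,  5.33608225e-02,  1.61430394e+00, -9.02138245e-06,
        1.47595880e+00, -1.19016357e-01]), 'joint_vel': array([-0.0009619 , -0.00032249, -0.00078156, -0.00082045, -0.00069546,
       -0.00074071]), 'joint_efforts': array([ 7.10676904e-04, -3.93671143e+01, -3.70179892e+01, -1.11467423e-04,
        7.09979635e-03, -4.05093635e-05]), 'tool_pos': array([0.26577014, 0.56499676, 0.2300546 ]), 'tool_rot': array([-3.33359406e-04,  2.18121953e-01,  9.75920992e-01, -9.59186869e-04]), 'contact_force': array([0.33791598, 0.11187346, 0.67725921]), 'ft_torque': array([-2.62213829e-03, -3.92555171e-02, -5.24534441e-05]), 'gripper_width': 0.9981223526057612}
['IKError', 'hold_point_z']
```

View pics/scene0.png

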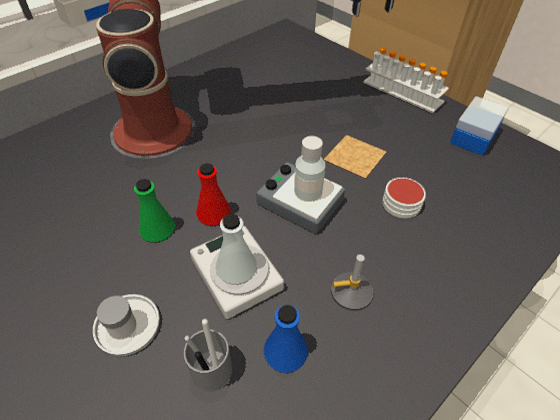

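View pics/top0.png

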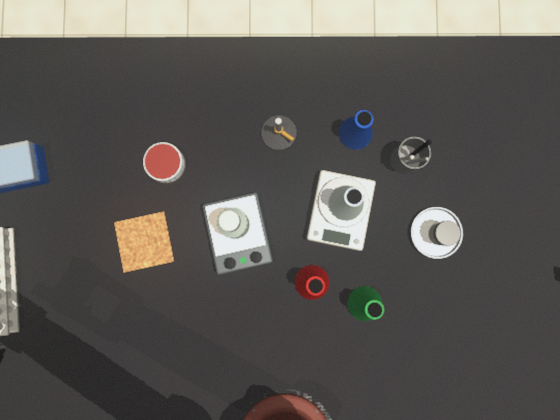

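View pics/wrist0.png

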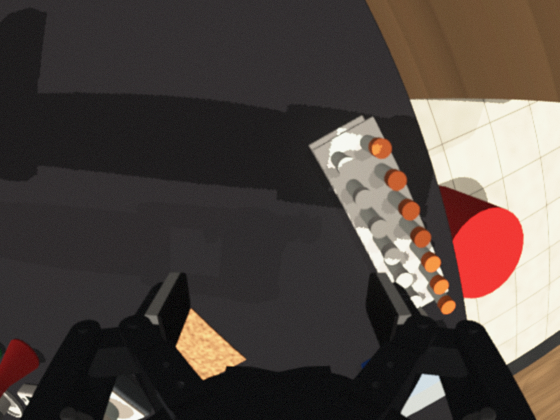

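The scene shows four flask-shaped things. In the top view, the clear one with a dark stopper is on the balance at about (352,197). The decoys are blue (360,125), red (313,284) and green (370,305). I choose the clear one. The bottle is on the stirrer (231,221), the jar is in the tray (447,233), and the mat is at (144,242). Next I'll check close crops.

```bash
python3 - <<'E'
import cv2,numpy as np
t=cv2.imread("pics/top0.png")
a=cv2.resize(t[160:280,295:475],None,fx=4.4,fy=4.4,interpolation=cv2.INTER_CUBIC)
b=cv2.resize(t[180:280,105:285],None,fx=4.4,fy=4.4,interpolation=cv2.INTER_CUBIC)
cv2.imwrite("pics/cropA.png",a);cv2.imwrite("pics/cropB.png",b)
E
```

```text
(no output)
```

View pics/cropA.png

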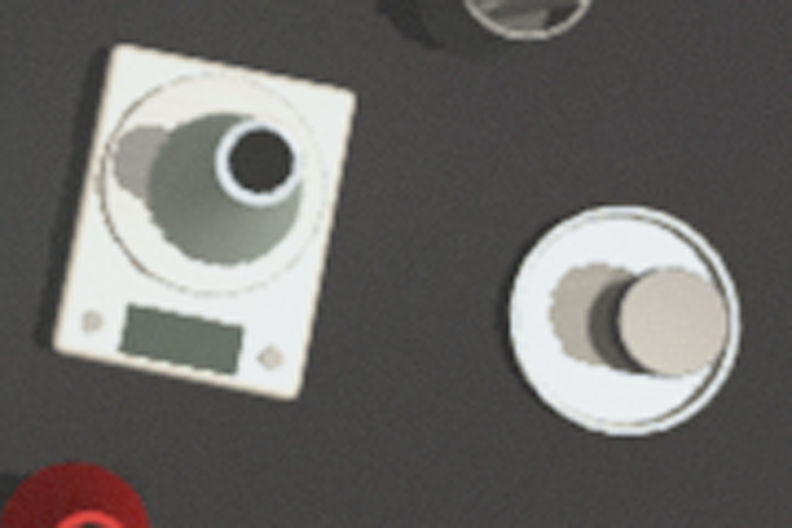

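View pics/cropB.png

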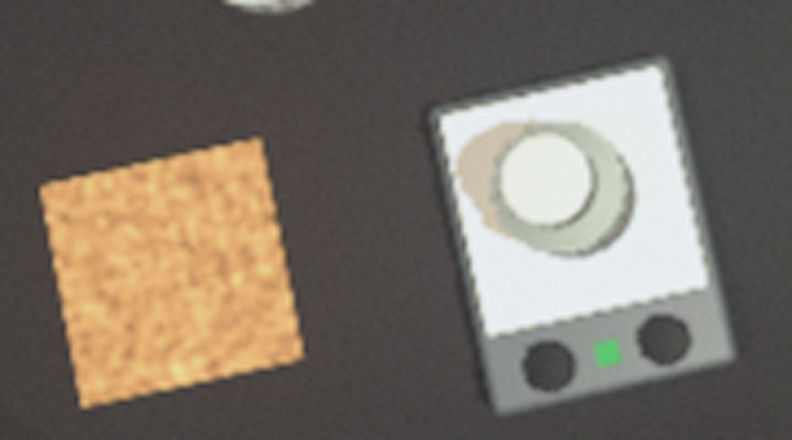

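```bash
cat > h.py <<'E'
import cv2,numpy as np
from plant import monitor, grab_frame, camera_params, ticket, manip
from scipy.spatial.transform import Rotation as R
def ray(cam,u,v):
    p=camera_params(cam); Rm=cv2.Rodrigues(p['rvec'])[0]
    o=-Rm.T@p['tvec']; d=Rm.T@np.array([(u-p['cx'])/p['fx'],(v-p['cy'])/p['fy'],1]); return o,d
def onz(cam,u,v,z):
    o,d=ray(cam,u,v); return (o+d*(z-o[2])/d[2])[:3]
def proj(cam,P):
    p=camera_params(cam); K=np.array([[p['fx'],0,p['cx']],[0,p['fy'],p['cy']],[0,0,1]])
    return cv2.projectPoints(np.array(P,float).reshape(-1,1,3),p['rvec'],p['tvec'],K,None)[0].reshape(-1,2)
def circ(pts,cam,z):
    W=np.array([onz(cam,u,v,z)[:2] for u,v in pts]); A=np.c_[2*W,np.ones(len(W))]
    for _ in range(5):
        s=np.linalg.lstsq(A,(A[:,:2]/2)**2@np.ones(2),rcond=None)[0]
        r=np.sqrt(s[2]+s[0]**2+s[1]**2); e=abs(np.hypot(*(A[:,:2]/2-s[:2]).T)-r)
        k=e<max(2.0*np.median(e),.001); A=A[k]
    return s[:2],r,len(A)
def wpose(s): # tool pose
    w,x,y,z=s['tool_rot']; return np.array(s['tool_pos']),R.from_quat([x,y,z,w])
def wonz(s,u,v,z):
    p=camera_params('wrist'); a=(u-p['cx'])/p['fx'];b=(v-p['cy'])/p['fy']; r=np.hypot(a,b)
    d=np.array([np.sin(r)*a/r,np.sin(r)*b/r,np.cos(r)]); T=p['tool_from_camera']
    t,Q=wpose(s); o=Q.apply(T[:3,3])+t; d=Q.apply(T[:3,:3]@d); return o+d*(z-o[2])/d[2]
def wproj(s,P):
    p=camera_params('wrist');T=np.linalg.inv(p['tool_from_camera']);t,Q=wpose(s)
    c=T[:3,:3]@Q.inv().apply(np.array(P)-t)+T[:3,3]
    th=np.arctan2(np.hypot(c[0],c[1]),c[2]);n=np.hypot(c[0],c[1])
    return p['cx']+p['fx']*th*c[0]/n,p['cy']+p['fy']*th*c[1]/n
E
python3 - <<'E'
from h import *
np.set_printoptions(precision=4,suppress=True)
t=cv2.imread("pics/top0.png"); hsv=cv2.cvtColor(t,cv2.COLOR_BGR2HSV); g=cv2.cvtColor(t,cv2.COLOR_BGR2GRAY)
def cnt(m,x0,y0,x1,y1):
    M=np.zeros_like(m);M[y0:y1,x0:x1]=m[y0:y1,x0:x1]
    c=cv2.findContours(M,cv2.RETR_EXTERNAL,cv2.CHAIN_APPROX_NONE)[0]
    return max(c,key=cv2.contourArea).reshape(-1,2)
# mat
m=cv2.inRange(hsv,(8,80,90),(30,255,255)); c=cnt(m,105,200,185,280)
r=cv2.minAreaRect(c); print("mat px",r); print("mat",onz('top',*r[0],.004))
# stirrer plate (bright)
m=(g>150).astype('uint8')*255; c=cnt(m,195,180,280,280); h=cv2.convexHull(c); r=cv2.minAreaRect(h); print("plate px",r)
q=cv2.boxPoints(r); W=np.array([onz('top',*p,.05) for p in q]); print("plate",W.mean(0),np.linalg.norm(np.diff(W,axis=0),axis=1))
c=cnt(m,295,160,380,260); r=cv2.minAreaRect(c);q=cv2.boxPoints(r); W=np.array([onz('top',*p,.045) for p in q]); print("balance",r,W)
# tray
m2=(g>110).astype('uint8')*255; c=cnt(m2,400,200,475,270); print("tray outer", *circ(cv2.convexHull(c).reshape(-1,2),'top',.014))
print(g[232,400:475]); print(g[202,310:380]); print(g[221,205:265])
# stopper
m=((g<60)*255).astype('uint8'); c=cnt(m,342,188,364,208); print("stopper",cv2.contourArea(c),circ(c,'top',.194))
E
```

```text
mat px ((143.38461303710938, 241.42308044433594), (52.75523376464844, 52.75523376464844), 78.69007110595703)
mat [0.4506 0.3313 0.004 ]
plate px ((236.789306640625, 233.08705139160156), (68.13243103027344, 52.91694259643555), 77.00537872314453)
plate [0.4692 0.1091 0.05  ] [0.1195 0.1532 0.1181]
balance ((341.326904296875, 209.86538696289062), (56.67756271362305, 71.38628387451172), 11.309932708740234) [[ 0.4552 -0.0477  0.045 ]
 [ 0.6143 -0.0801  0.045 ]
 [ 0.5888 -0.206   0.045 ]
 [ 0.4305 -0.1722  0.045 ]]
tray outer [ 0.4729 -0.3488] 0.06038644143754884 29
[ 68  73  69  73  71  70  70  63  51  51  74 208 225 229 236 236 237 237
 237 213 174 176 175 174 174 174 176 173 141  95  87  88  84  72  60 110
 175 201 200 200 201 200 199 201 199 200 198 200 199 197 197 197 197 195
 195 196 195 192 193 196 155 209 193  92  72  71  68  70  66  71  71  67
  67  70  71]
[ 58  59  55  81 158 214 202 172 169 215 231 222 186 158 156 157 156 155
 133 116 116 117 114 115 111 112 114 112 113 111 113 110 111 110 105 154
 215 231 222 162  87  55  61  62  60  60  60 101 164 203 221 214 176 189
 227 236 235 234 225 228 231 184  98  74  73  77  73  75  73  72]
[ 77 105 124 212 219 194 195 194 195 194 197 184 171 181 222 235 235 234
 235 234 234 233 234 235 234 235 234 234 234 235 235 235 235 232 182 159
 197 207 208 207 208 192 166 149 214 235 235 236 235 235 236 236 236 236
 236 202 143 128  98  74]
stopper 0.0 (array([0.2489, 0.1538]), np.float64(0.39522129624009295), 2)
```

```bash
python3 - <<'E'
from h import *
np.set_printoptions(precision=4,suppress=True)
t=cv2.imread("pics/top0.png"); g=cv2.cvtColor(t,cv2.COLOR_BGR2GRAY).astype(np.float32)
def radial(c,r0,r1,mode,z,n=90,cam='top',G=g,th=0):
    rs=np.arange(r0,r1,.1); P=[]
    for a in np.linspace(0,2*np.pi,n,endpoint=False):
        x=(c[0]+rs*np.cos(a)).astype(np.float32)[None];y=(c[1]+rs*np.sin(a)).astype(np.float32)[None]
        p=cv2.remap(G,x,y,cv2.INTER_LINEAR)[0]
        if mode=='min': i=p.argmin(); s=p.max()-p.min()
        else: d=np.gradient(cv2.GaussianBlur(p[None],(1,9),0)[0] if 0 else p)*(1 if mode=='up' else -1); i=d.argmax(); s=d.max()*10
        if s>th and 2<i<len(rs)-3: P.append((x[0,i],y[0,i]))
    return circ(P,cam,z)
print("pan",radial((342.7,201.3),23,27.8,'min',.05,th=8))
print("stopper",radial((354,196.2),3,9.5,'up',.194,th=20))
print("rim out",radial((354,196.2),8,12.5,'down',.188,th=20))
print("cap",radial((228.8,220.6),6,13,'down',.194,th=10))
print("lid",radial((447.5,232.5),8,15,'down',.070,th=8))
print("tray out",radial((437,232.8),23,30,'down',.014,th=50))
print("tray in",radial((437,232.8),20,26.5,'min',.014,th=8))
m=((g>188)*255).astype('uint8');M=np.zeros_like(m);M[185:262,195:280]=m[185:262,195:280]
c=max(cv2.findContours(M,0,cv2.CHAIN_APPROX_NONE)[0],key=cv2.contourArea); r=cv2.minAreaRect(c);q=cv2.boxPoints(r)
W=np.array([onz('top',*p,.05) for p in q]); print("plate",r,W.mean(0),np.linalg.norm(np.diff(W,axis=0),axis=1))
E
```

```text
pan (array([ 0.5405, -0.1298]), np.float64(0.05643864802724238), 56)
stopper (array([ 0.5367, -0.1347]), np.float64(0.014421031631707529), 82)
rim out (array([ 0.5368, -0.1345]), np.float64(0.01944925356745396), 52)
cap (array([0.4886, 0.1129]), np.float64(0.02037442769548121), 82)
lid (array([ 0.4696, -0.3564]), np.float64(0.026989676227019827), 48)
tray out (array([ 0.4727, -0.3487]), np.float64(0.060227188219157624), 84)Traceback (most recent call last):
  File "<stdin>", line 19, in <module>
  File "<stdin>", line 12, in radial
  File "h.py", line 16, in circ
    r=np.sqrt(s[2]+s[0]**2+s[1]**2); e=abs(np.hypot(*(A[:,:2]/2-s[:2]).T)-r)
              ~^^^
IndexError: index 2 is out of bounds for axis 0 with size 2
```

```bash
python3 - <<'E'
from h import *
np.set_printoptions(precision=4,suppress=True)
t=cv2.imread("pics/top0.png"); g=cv2.cvtColor(t,cv2.COLOR_BGR2GRAY)
m=((g>188)*255).astype('uint8');M=np.zeros_like(m);M[185:262,195:280]=m[185:262,195:280]
c=max(cv2.findContours(M,0,cv2.CHAIN_APPROX_NONE)[0],key=cv2.contourArea); r=cv2.minAreaRect(c);q=cv2.boxPoints(r)
W=np.array([onz('top',*p,.05) for p in q]); print("plate",r,W,W.mean(0),np.linalg.norm(np.diff(W,axis=0),axis=1))
# overlay in scene for cross-check
im=cv2.imread("pics/scene0.png")
im=cv2.resize(im,None,fx=1.4,fy=1.4)
def draw(cx,cy,z,r,col):
    a=np.linspace(0,6.283,60);P=np.c_[cx+r*np.cos(a),cy+r*np.sin(a),0*a+z]
    p=proj('scene',P)*1.4; cv2.polylines(im,[np.int32(p*8)],True,col,1,cv2.LINE_AA,3)
draw(.5405,-.1298,.05,.057,(255,0,0)); draw(.5367,-.1346,.194,.0145,(0,255,255)); draw(.5367,-.1346,.05,.04,(0,255,255))
draw(.4886,.1129,.194,.021,(0,0,255)); draw(.4886,.1129,.05,.032,(0,0,255)); draw(.4696,-.3564,.07,.028,(0,0,255)); draw(.4727,-.3487,.014,.06,(0,255,0))
draw(*W.mean(0)[:2],.05,.058,(0,255,0)); draw(.4506,.3313,.004,.06,(255,0,0))
cv2.imwrite("pics/ov.png",im)
E
```

```text
plate ((234.9232177734375, 225.28900146484375), (51.72320556640625, 51.97388458251953), 77.125) [[0.53   0.1841 0.05  ]
 [0.5564 0.0697 0.05  ]
 [0.4428 0.0432 0.05  ]
 [0.4168 0.1565 0.05  ]] [0.4865 0.1134 0.05  ] [0.1173 0.1167 0.1163]
```

View pics/ov.png

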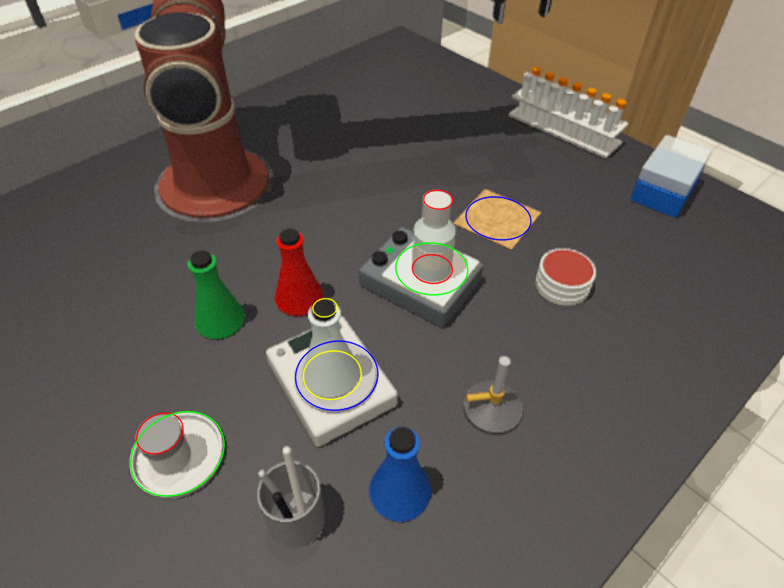

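Overlaid on the scene view, the positions measured in the top view agree: stopper, cap, lid, pan, plate, tray and mat rims all coincide. The plan is bottle→mat, flask→stirrer, jar→pan, bottle→tray, with the jaws along world x.

```bash
cat >> h.py <<'E'
def delta(x,y,z,jaw=0.0):
    """tool-axis shift (cm) and rotvec to reach world target, tool down, jaw dir angle"""
    s=monitor.state(); t,Q=wpose(s)
    yx=np.array([np.cos(jaw),np.sin(jaw),0]); zz=np.array([0,0,-1.]); xx=np.cross(yx,zz)
    T=R.from_matrix(np.c_[xx,yx,zz]); 
    print("t=%.2f pos %s w=%.3f F=%s"%(s['time'],np.round(t,4),s['gripper_width'],np.round(s['contact_force'],1)))
    print("d cm",np.round(Q.inv().apply(np.array([x,y,z])-t)*100,2),"rot",np.round((Q.inv()*T).as_rotvec(),3), "j6 %.2f"%s['joint_pos'][5])
E
python3 -c "
from h import *
delta(.4886,.1129,.26)"
```

```text
t=0.15 pos [0.2658 0.5651 0.2304] w=1.004 F=[ 0.7 -0.4 -0.6]
d cm [-39.41 -31.44  -2.92] rot [-2.000e-03  1.000e-03  1.131e+00] j6 -0.12
```

Emit:
{"api": "play_rows", "payload": {
  "commands": [
    {"dx": -4, "dy": -3, "dz": -3, "rz": 0.15, "claw": 0},
    {"dx": -8, "dy": -6.3, "dz": -3, "rz": 0.3, "claw": 0},
    {"dx": -12, "dy": -9.5, "dz": -3, "rz": 0.45, "claw": 0},
    {"dx": -16, "dy": -12.7, "dz": -3, "rz": 0.6, "claw": 0},
    {"dx": -20, "dy": -16, "dz": -3, "rz": 0.7, "claw": 0}
  ]
}}

```text
invalid input
```

```bash
python3 -c "
from h import *
delta(.4886,.1129,.26)"
```

```text
t=0.15 pos [0.2658 0.5651 0.2304] w=1.004 F=[ 0.7 -0.4 -0.6]
d cm [-39.41 -31.44  -2.92] rot [-2.000e-03  1.000e-03  1.131e+00] j6 -0.12
```

Emit:
{"api": "play_rows", "payload": {
  "commands": [
    {"dx": -4, "dy": -3, "dz": -3, "rx": 0, "ry": 0, "rz": 0.15, "claw": 0},
    {"dx": -8, "dy": -6.3, "dz": -3, "rx": 0, "ry": 0, "rz": 0.3, "claw": 0},
    {"dx": -12, "dy": -9.5, "dz": -3, "rx": 0, "ry": 0, "rz": 0.45, "claw": 0},
    {"dx": -16, "dy": -12.7, "dz": -3, "rx": 0, "ry": 0, "rz": 0.6, "claw": 0},
    {"dx": -20, "dy": -16, "dz": -3, "rx": 0, "ry": 0, "rz": 0.7, "claw": 0}
  ]
}}

```text
time: 0.65
tool_pos: [0.3734, 0.3454, 0.2603]
tool_rot: [0.0, 0.541, 0.841, -0.001]
contact_force: [0.4, 0.6, 0.1]
gripper_width: 0.999
```

```bash
python3 -c "
from h import *
delta(.4886,.1129,.26)"
```

```text
t=0.65 pos [0.3734 0.3454 0.2603] w=0.999 F=[0.4 0.6 0.1]
d cm [-25.93   0.87   0.06] rot [-0.001  0.001  0.427] j6 0.17
```

Emit:
{"api": "play_rows", "payload": {
  "commands": [
    {"dx": -5, "dy": 0.2, "dz": 0, "rx": 0, "ry": 0, "rz": 0.15, "claw": 0},
    {"dx": -10, "dy": 0.4, "dz": 0, "rx": 0, "ry": 0, "rz": 0.3, "claw": 0},
    {"dx": -15, "dy": 0.6, "dz": 0, "rx": 0, "ry": 0, "rz": 0.427, "claw": 0},
    {"dx": -20, "dy": 0.8, "dz": 0, "rx": 0, "ry": 0, "rz": 0.427, "claw": 0},
    {"dx": -24, "dy": 0.85, "dz": 0, "rx": 0, "ry": 0, "rz": 0.427, "claw": 0}
  ]
}}

```text
time: 1.15
tool_pos: [0.4809, 0.128, 0.2604]
tool_rot: [0.0, 0.708, 0.707, -0.001]
contact_force: [-0.3, 0.3, 0.6]
gripper_width: 1.003
```

Emit:
{"api": "play_rows", "payload": {
  "commands": [
    {"dx": -1, "dy": 0, "dz": 0, "rx": 0, "ry": 0, "rz": 0, "claw": 0},
    {"dx": -1.7, "dy": 0, "dz": 0, "rx": 0, "ry": 0, "rz": 0, "claw": 0},
    {"dx": -1.7, "dy": 0, "dz": 0, "rx": 0, "ry": 0, "rz": 0, "claw": 0}
  ]
}}

```text
time: 1.45
tool_pos: [0.4805, 0.1111, 0.2602]
tool_rot: [0.0, 0.708, 0.706, -0.001]
contact_force: [1.0, 0.3, 0.2]
gripper_width: 1.004
```

```bash
python3 -c "
from h import *
delta(.4886,.1129,.159)
s=monitor.state();im=grab_frame('wrist');cv2.imwrite('pics/w1.png',im)
print(wproj(s,[.4886,.1129,.194]))"
```

```text
t=1.45 pos [0.4805 0.1111 0.2602] w=1.004 F=[1.  0.3 0.2]
d cm [ 0.2   0.82 10.12] rot [-0.001  0.001 -0.002] j6 0.08
(np.float64(289.56593404317107), np.float64(226.53648453275218))
```

View pics/w1.png

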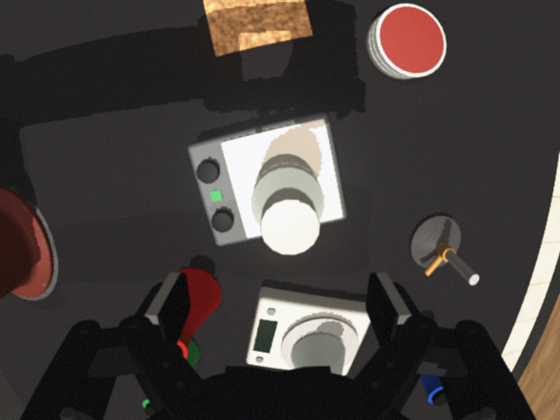

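The wrist view shows the cap at (290,227), against a prediction of (290,227). The choice is confirmed and I'm descending.

Emit:
{"api": "play_rows", "payload": {
  "commands": [
    {"dx": 0.2, "dy": 0.8, "dz": 0, "rx": 0, "ry": 0, "rz": 0, "claw": 0},
    {"dx": 0.2, "dy": 0.8, "dz": 3, "rx": 0, "ry": 0, "rz": 0, "claw": 0},
    {"dx": 0.2, "dy": 0.8, "dz": 6, "rx": 0, "ry": 0, "rz": 0, "claw": 0},
    {"dx": 0.2, "dy": 0.8, "dz": 9, "rx": 0, "ry": 0, "rz": 0, "claw": 0},
    {"dx": 0.2, "dy": 0.8, "dz": 10.3, "rx": 0, "ry": 0, "rz": 0, "claw": 0}
  ]
}}

```text
time: 2.0
tool_pos: [0.4866, 0.1148, 0.1539]
tool_rot: [-0.002, 0.707, 0.708, -0.002]
contact_force: [-1.1, 0.0, 0.6]
gripper_width: 0.997
```

Emit:
{"api": "play_rows", "payload": {
  "commands": [
    {"dx": 0, "dy": 0, "dz": 0, "rx": 0, "ry": 0, "rz": 0, "claw": 0.3},
    {"dx": 0, "dy": 0, "dz": 0, "rx": 0, "ry": 0, "rz": 0, "claw": 0.4},
    {"dx": 0, "dy": 0, "dz": 0, "rx": 0, "ry": 0, "rz": 0, "claw": 0.5},
    {"dx": 0, "dy": 0, "dz": 0, "rx": 0, "ry": 0, "rz": 0, "claw": 0.7},
    {"dx": 0, "dy": 0, "dz": 0, "rx": 0, "ry": 0, "rz": 0, "claw": 0.9}
  ]
}}

```text
time: 2.5
tool_pos: [0.4881, 0.115, 0.1561]
tool_rot: [-0.0, 0.707, 0.708, -0.001]
contact_force: [0.9, 0.7, 4.3]
gripper_width: 0.478
```

Emit:
{"api": "play_rows", "payload": {
  "commands": [
    {"dx": 0, "dy": 0, "dz": 0, "rx": 0, "ry": 0, "rz": 0, "claw": 1},
    {"dx": 0, "dy": 0, "dz": 0, "rx": 0, "ry": 0, "rz": 0, "claw": 1},
    {"dx": 0, "dy": 0, "dz": 0, "rx": 0, "ry": 0, "rz": 0, "claw": 1},
    {"dx": 0, "dy": 0, "dz": 0, "rx": 0, "ry": 0, "rz": 0, "claw": 1},
    {"dx": 0, "dy": 0, "dz": 0, "rx": 0, "ry": 0, "rz": 0, "claw": 1}
  ]
}}

```text
time: 3.0
tool_pos: [0.488, 0.1149, 0.1561]
tool_rot: [-0.0, 0.707, 0.708, -0.001]
contact_force: [0.1, 0.5, 0.4]
gripper_width: 0.476
```

```bash
python3 -c "
from h import *
delta(.4506,.3313,.25)
"
```

```text
t=3.00 pos [0.488  0.1149 0.1561] w=0.476 F=[0.1 0.5 0.4]
d cm [21.64 -3.73 -9.39] rot [-0.002  0.001  0.001] j6 0.08
```

Emit:
{"api": "play_rows", "payload": {
  "commands": [
    {"dx": 0, "dy": 0, "dz": -0.5, "rx": 0, "ry": 0, "rz": 0, "claw": 1},
    {"dx": 0, "dy": 0, "dz": -1.5, "rx": 0, "ry": 0, "rz": 0, "claw": 1},
    {"dx": 0, "dy": 0, "dz": -3, "rx": 0, "ry": 0, "rz": 0, "claw": 1},
    {"dx": 0, "dy": 0, "dz": -4.5, "rx": 0, "ry": 0, "rz": 0, "claw": 1},
    {"dx": 0, "dy": 0, "dz": -5, "rx": 0, "ry": 0, "rz": 0, "claw": 1}
  ]
}}

```text
time: 3.5
tool_pos: [0.4896, 0.1151, 0.2096]
tool_rot: [0.001, 0.707, 0.708, 0.001]
contact_force: [0.5, -0.1, -3.2]
gripper_width: 0.473
```

```bash
python3 -c "
from h import *
delta(.4506,.3333,.20)
cv2.imwrite('pics/s1.png',grab_frame('scene'))
"
```

```text
t=3.50 pos [0.4896 0.1151 0.2096] w=0.473 F=[ 0.5 -0.1 -3.2]
d cm [21.83 -3.88  0.94] rot [0.003 0.    0.001] j6 0.08
```

View pics/s1.png

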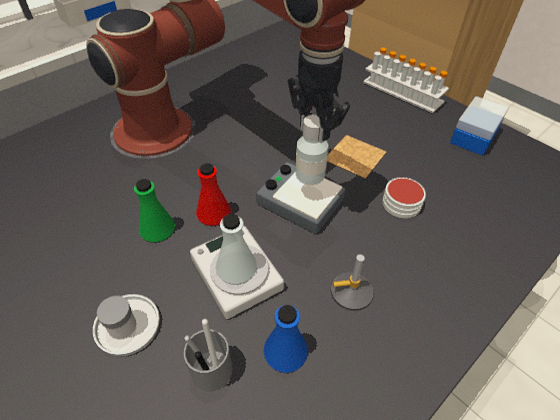

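The bottle is lifted about 5 cm, upright, with its cap at (313,125). Now I'll carry it to the mat.

Emit:
{"api": "play_rows", "payload": {
  "commands": [
    {"dx": 2, "dy": -0.4, "dz": -0.2, "rx": 0, "ry": 0, "rz": 0, "claw": 1},
    {"dx": 5, "dy": -0.9, "dz": -0.2, "rx": 0, "ry": 0, "rz": 0, "claw": 1},
    {"dx": 8, "dy": -1.4, "dz": -0.2, "rx": 0, "ry": 0, "rz": 0, "claw": 1},
    {"dx": 11, "dy": -2, "dz": -0.2, "rx": 0, "ry": 0, "rz": 0, "claw": 1},
    {"dx": 14, "dy": -2.5, "dz": -0.2, "rx": 0, "ry": 0, "rz": 0, "claw": 1}
  ]
}}

```text
time: 4.05
tool_pos: [0.4639, 0.2561, 0.2113]
tool_rot: [0.001, 0.707, 0.707, 0.001]
contact_force: [0.8, -0.1, -4.4]
gripper_width: 0.478
```

```bash
python3 -c "
from h import *
delta(.4506,.3333,.12)
"
```

```text
t=4.05 pos [0.4639 0.2561 0.2113] w=0.478 F=[ 0.8 -0.1 -4.4]
d cm [ 7.72 -1.35  9.12] rot [0.003 0.    0.001] j6 0.36
```

Emit:
{"api": "play_rows", "payload": {
  "commands": [
    {"dx": 2.5, "dy": -0.5, "dz": 0, "rx": 0, "ry": 0, "rz": 0, "claw": 1},
    {"dx": 5, "dy": -0.9, "dz": 1, "rx": 0, "ry": 0, "rz": 0, "claw": 1},
    {"dx": 7, "dy": -1.3, "dz": 3, "rx": 0, "ry": 0, "rz": 0, "claw": 1},
    {"dx": 7.7, "dy": -1.35, "dz": 5.5, "rx": 0, "ry": 0, "rz": 0, "claw": 1},
    {"dx": 7.7, "dy": -1.35, "dz": 7.5, "rx": 0, "ry": 0, "rz": 0, "claw": 1}
  ]
}}

```text
time: 4.55
tool_pos: [0.4497, 0.334, 0.1347]
tool_rot: [0.001, 0.706, 0.708, 0.0]
contact_force: [-0.4, -0.6, -3.4]
gripper_width: 0.479
```

Emit:
{"api": "play_rows", "payload": {
  "commands": [
    {"dx": 0, "dy": 0, "dz": 0, "rx": 0, "ry": 0, "rz": 0, "claw": 1},
    {"dx": 0, "dy": 0, "dz": 0, "rx": 0, "ry": 0, "rz": 0, "claw": 1}
  ]
}}

```text
time: 4.75
tool_pos: [0.4493, 0.3339, 0.1343]
tool_rot: [0.001, 0.706, 0.708, -0.0]
contact_force: [0.3, 0.5, -3.2]
gripper_width: 0.475
```

```bash
python3 -c "
from h import *
delta(.4506,.3333,.110)
"
```

```text
t=4.75 pos [0.4493 0.3339 0.1343] w=0.475 F=[ 0.3  0.5 -3.2]
d cm [-0.06  0.13  2.43] rot [0.    0.001 0.003] j6 0.50
```

Lowering slowly until contact (expected near TCP z ≈ 0.110).

Emit:
{"api": "play_rows", "payload": {
  "commands": [
    {"dx": 0, "dy": 0.1, "dz": 0.7, "rx": 0, "ry": 0, "rz": 0, "claw": 1},
    {"dx": 0, "dy": 0.1, "dz": 1.4, "rx": 0, "ry": 0, "rz": 0, "claw": 1},
    {"dx": 0, "dy": 0.1, "dz": 1.9, "rx": 0, "ry": 0, "rz": 0, "claw": 1},
    {"dx": 0, "dy": 0.1, "dz": 2.2, "rx": 0, "ry": 0, "rz": 0, "claw": 1},
    {"dx": 0, "dy": 0.1, "dz": 2.3, "rx": 0, "ry": 0, "rz": 0, "claw": 1}
  ]
}}

```text
time: 5.25
tool_pos: [0.4501, 0.3336, 0.1108]
tool_rot: [0.001, 0.706, 0.708, -0.001]
contact_force: [-0.5, -0.1, -3.1]
gripper_width: 0.476
```

Emit:
{"api": "play_rows", "payload": {
  "commands": [
    {"dx": 0, "dy": 0, "dz": 0.1, "rx": 0, "ry": 0, "rz": 0, "claw": 1},
    {"dx": 0, "dy": 0, "dz": 0.1, "rx": 0, "ry": 0, "rz": 0, "claw": 1}
  ]
}}

```text
time: 5.45
tool_pos: [0.4503, 0.3338, 0.1102]
tool_rot: [0.001, 0.706, 0.708, -0.0]
contact_force: [-0.2, -1.1, -2.3]
gripper_width: 0.475
```

Emit:
{"api": "play_rows", "payload": {
  "commands": [
    {"dx": 0, "dy": 0, "dz": 0.1, "rx": 0, "ry": 0, "rz": 0, "claw": 1},
    {"dx": 0, "dy": 0, "dz": 0.1, "rx": 0, "ry": 0, "rz": 0, "claw": 1}
  ]
}}

```text
time: 5.65
tool_pos: [0.4505, 0.334, 0.1102]
tool_rot: [0.001, 0.706, 0.708, -0.0]
contact_force: [-2.2, -1.1, 1.8]
gripper_width: 0.481
```

Contact. Release slowly, then rise.

Emit:
{"api": "play_rows", "payload": {
  "commands": [
    {"dx": 0, "dy": 0, "dz": 0, "rx": 0, "ry": 0, "rz": 0, "claw": 0.48},
    {"dx": 0, "dy": 0, "dz": 0, "rx": 0, "ry": 0, "rz": 0, "claw": 0.42},
    {"dx": 0, "dy": 0, "dz": 0, "rx": 0, "ry": 0, "rz": 0, "claw": 0.3},
    {"dx": 0, "dy": 0, "dz": 0, "rx": 0, "ry": 0, "rz": 0, "claw": 0.1},
    {"dx": 0, "dy": 0, "dz": 0, "rx": 0, "ry": 0, "rz": 0, "claw": 0}
  ]
}}

```text
time: 6.15
tool_pos: [0.4506, 0.334, 0.1102]
tool_rot: [0.001, 0.706, 0.708, -0.0]
contact_force: [1.0, 0.9, -0.1]
gripper_width: 0.99
```

Emit:
{"api": "play_rows", "payload": {
  "commands": [
    {"dx": 0, "dy": 0, "dz": 0, "rx": 0, "ry": 0, "rz": 0, "claw": 0},
    {"dx": 0, "dy": 0, "dz": 0, "rx": 0, "ry": 0, "rz": 0, "claw": 0},
    {"dx": 0, "dy": 0, "dz": 0, "rx": 0, "ry": 0, "rz": 0, "claw": 0},
    {"dx": 0, "dy": 0, "dz": -2, "rx": 0, "ry": 0, "rz": 0, "claw": 0},
    {"dx": 0, "dy": 0, "dz": -6, "rx": 0, "ry": 0, "rz": 0, "claw": 0}
  ]
}}

```text
time: 6.65
tool_pos: [0.4481, 0.3327, 0.1665]
tool_rot: [-0.001, 0.706, 0.708, -0.004]
contact_force: [0.3, 1.3, -0.3]
gripper_width: 0.997
```

Emit:
{"api": "play_rows", "payload": {
  "commands": [
    {"dx": 0, "dy": 0, "dz": -4, "rx": 0, "ry": 0, "rz": 0, "claw": 0},
    {"dx": 0, "dy": 0, "dz": -8, "rx": 0, "ry": 0, "rz": 0, "claw": 0},
    {"dx": 0, "dy": 0, "dz": -9, "rx": 0, "ry": 0, "rz": 0, "claw": 0}
  ]
}}

```text
time: 6.95
tool_pos: [0.4507, 0.3343, 0.2628]
tool_rot: [0.001, 0.706, 0.708, 0.0]
contact_force: [0.4, -0.2, 0.5]
gripper_width: 1.003
```

```bash
python3 -c "
from h import *
delta(.5367,-.1346,.26)
cv2.imwrite('pics/s2.png',grab_frame('scene'))
"
```

```text
t=6.95 pos [0.4507 0.3343 0.2628] w=1.003 F=[ 0.4 -0.2  0.5]
d cm [-46.91   8.46   0.32] rot [0.001 0.001 0.003] j6 0.50
```

View pics/s2.png

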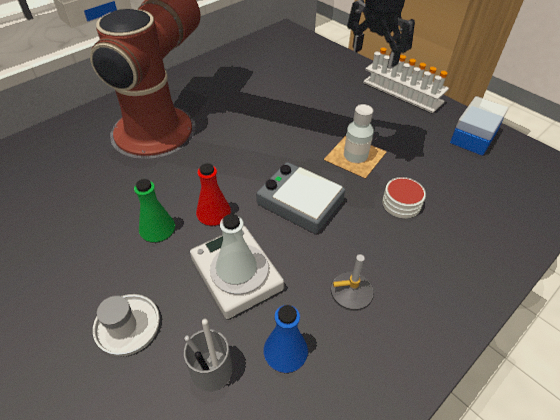

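The bottle stands upright on the mat at (358,140), and the gripper is clear of it. Next is the flask.

Emit:
{"api": "play_rows", "payload": {
  "commands": [
    {"dx": -5, "dy": 0.9, "dz": 0, "rx": 0, "ry": 0, "rz": 0, "claw": 0},
    {"dx": -10, "dy": 1.8, "dz": 0, "rx": 0, "ry": 0, "rz": 0, "claw": 0},
    {"dx": -15, "dy": 2.7, "dz": 0, "rx": 0, "ry": 0, "rz": 0, "claw": 0},
    {"dx": -20, "dy": 3.6, "dz": 0, "rx": 0, "ry": 0, "rz": 0, "claw": 0},
    {"dx": -25, "dy": 4.5, "dz": 0, "rx": 0, "ry": 0, "rz": 0, "claw": 0}
  ]
}}

```text
time: 7.5
tool_pos: [0.4949, 0.0861, 0.2604]
tool_rot: [-0.0, 0.706, 0.708, -0.001]
contact_force: [0.3, 0.4, 0.4]
gripper_width: 1.002
```

Emit:
{"api": "play_rows", "payload": {
  "commands": [
    {"dx": -5, "dy": 0.9, "dz": 0, "rx": 0, "ry": 0, "rz": 0, "claw": 0},
    {"dx": -10, "dy": 1.8, "dz": 0, "rx": 0, "ry": 0, "rz": 0, "claw": 0},
    {"dx": -15, "dy": 2.7, "dz": 0, "rx": 0, "ry": 0, "rz": 0, "claw": 0},
    {"dx": -19, "dy": 3.4, "dz": 0, "rx": 0, "ry": 0, "rz": 0, "claw": 0},
    {"dx": -21, "dy": 3.8, "dz": 0, "rx": 0, "ry": 0, "rz": 0, "claw": 0}
  ]
}}

```text
time: 8.0
tool_pos: [0.5329, -0.1271, 0.2582]
tool_rot: [-0.001, 0.707, 0.707, -0.002]
contact_force: [0.0, 0.7, -0.7]
gripper_width: 1.001
```

Emit:
{"api": "play_rows", "payload": {
  "commands": [
    {"dx": 0, "dy": 0, "dz": 0, "rx": 0, "ry": 0, "rz": 0, "claw": 0}
  ]
}}

```text
time: 8.1
tool_pos: [0.5324, -0.1293, 0.2561]
tool_rot: [-0.003, 0.709, 0.706, -0.003]
contact_force: [-0.9, -0.3, 0.2]
gripper_width: 1.001
```

```bash
python3 -c "
from h import *
delta(.5367,-.1346,.140)
s=monitor.state();im=grab_frame('wrist');cv2.imwrite('pics/w2.png',im)
print(wproj(s,[.5367,-.1346,.194]))"
```

```text
t=8.10 pos [ 0.5324 -0.1293  0.2561] w=1.001 F=[-0.9 -0.3  0.2]
d cm [-0.53  0.52 11.61] rot [-0.007 -0.    -0.004] j6 -0.37
(np.float64(284.716427102001), np.float64(238.53238265208248))
```

View pics/w2.png

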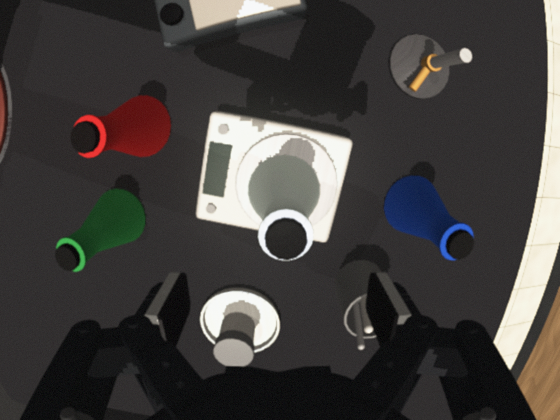

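The stopper shows at (286,238), and the prediction was (285,238.5). Descending around the neck.

Emit:
{"api": "play_rows", "payload": {
  "commands": [
    {"dx": -0.5, "dy": 0.5, "dz": 0, "rx": 0, "ry": 0, "rz": 0, "claw": 0},
    {"dx": -0.5, "dy": 0.5, "dz": 3, "rx": 0, "ry": 0, "rz": 0, "claw": 0},
    {"dx": -0.5, "dy": 0.5, "dz": 6, "rx": 0, "ry": 0, "rz": 0, "claw": 0},
    {"dx": -0.5, "dy": 0.5, "dz": 9, "rx": 0, "ry": 0, "rz": 0, "claw": 0},
    {"dx": -0.5, "dy": 0.5, "dz": 11.6, "rx": 0, "ry": 0, "rz": 0, "claw": 0}
  ]
}}

```text
time: 8.65
tool_pos: [0.5354, -0.1314, 0.1373]
tool_rot: [-0.004, 0.707, 0.707, -0.003]
contact_force: [0.0, -0.5, 0.4]
gripper_width: 0.995
```

Emit:
{"api": "play_rows", "payload": {
  "commands": [
    {"dx": 0, "dy": 0, "dz": 0, "rx": 0, "ry": 0, "rz": 0, "claw": 0}
  ]
}}

```text
time: 8.75
tool_pos: [0.5325, -0.1291, 0.1323]
tool_rot: [-0.008, 0.707, 0.707, -0.005]
contact_force: [-0.3, 1.2, 0.3]
gripper_width: 1.001
```

```bash
python3 -c "
from h import *
delta(.5367,-.1346,.140)"
```

```text
t=8.75 pos [ 0.5325 -0.1291  0.1323] w=1.001 F=[-0.3  1.2  0.3]
d cm [-0.54  0.4  -0.78] rot [-0.018 -0.005  0.001] j6 -0.37
```

Emit:
{"api": "play_rows", "payload": {
  "commands": [
    {"dx": -0.5, "dy": 0.4, "dz": -0.8, "rx": -0.018, "ry": -0.005, "rz": 0, "claw": 0},
    {"dx": -0.5, "dy": 0.4, "dz": -0.8, "rx": -0.018, "ry": -0.005, "rz": 0, "claw": 0},
    {"dx": -0.5, "dy": 0.4, "dz": -0.8, "rx": -0.018, "ry": -0.005, "rz": 0, "claw": 0},
    {"dx": -0.5, "dy": 0.4, "dz": -0.8, "rx": -0.018, "ry": -0.005, "rz": 0, "claw": 0}
  ]
}}

```text
time: 9.15
tool_pos: [0.5376, -0.1345, 0.142]
tool_rot: [0.001, 0.707, 0.707, 0.001]
contact_force: [-1.1, -0.0, -0.4]
gripper_width: 0.998
```

```bash
python3 -c "
from h import *
delta(.5367,-.1346,.140)"
```

```text
t=9.15 pos [ 0.5376 -0.1345  0.142 ] w=0.998 F=[-1.1 -0.  -0.4]
d cm [-0.01 -0.09  0.2 ] rot [0.003 0.001 0.001] j6 -0.38
```

Emit:
{"api": "play_rows", "payload": {
  "commands": [
    {"dx": 0, "dy": -0.1, "dz": 0.1, "rx": 0, "ry": 0, "rz": 0, "claw": 0.4},
    {"dx": 0, "dy": -0.1, "dz": 0.1, "rx": 0, "ry": 0, "rz": 0, "claw": 0.5},
    {"dx": 0, "dy": -0.1, "dz": 0.1, "rx": 0, "ry": 0, "rz": 0, "claw": 0.6},
    {"dx": 0, "dy": -0.1, "dz": 0.1, "rx": 0, "ry": 0, "rz": 0, "claw": 0.8},
    {"dx": 0, "dy": -0.1, "dz": 0.1, "rx": 0, "ry": 0, "rz": 0, "claw": 1}
  ]
}}

```text
time: 9.65
tool_pos: [0.5368, -0.1346, 0.1412]
tool_rot: [0.002, 0.707, 0.707, 0.001]
contact_force: [0.2, -0.2, 0.1]
gripper_width: 0.408
```

Emit:
{"api": "play_rows", "payload": {
  "commands": [
    {"dx": 0, "dy": 0, "dz": 0, "rx": 0, "ry": 0, "rz": 0, "claw": 1},
    {"dx": 0, "dy": 0, "dz": 0, "rx": 0, "ry": 0, "rz": 0, "claw": 1},
    {"dx": 0, "dy": 0, "dz": 0, "rx": 0, "ry": 0, "rz": 0, "claw": 1}
  ]
}}

```text
time: 9.95
tool_pos: [0.5368, -0.1346, 0.1412]
tool_rot: [0.002, 0.707, 0.707, 0.001]
contact_force: [0.1, 0.4, 0.9]
gripper_width: 0.405
```

```bash
python3 -c "
from h import *
delta(.4865,.1134,.23)"
```

```text
t=9.95 pos [ 0.5368 -0.1346  0.1412] w=0.405 F=[0.1 0.4 0.9]
d cm [24.79 -4.99 -8.93] rot [0.003 0.001 0.001] j6 -0.38
```

Emit:
{"api": "play_rows", "payload": {
  "commands": [
    {"dx": 0, "dy": 0, "dz": -0.5, "rx": 0, "ry": 0, "rz": 0, "claw": 1},
    {"dx": 0, "dy": 0, "dz": -1.5, "rx": 0, "ry": 0, "rz": 0, "claw": 1},
    {"dx": 0, "dy": 0, "dz": -3, "rx": 0, "ry": 0, "rz": 0, "claw": 1},
    {"dx": 0, "dy": 0, "dz": -4.5, "rx": 0, "ry": 0, "rz": 0, "claw": 1},
    {"dx": 0, "dy": 0, "dz": -5, "rx": 0, "ry": 0, "rz": 0, "claw": 1}
  ]
}}

```text
time: 10.45
tool_pos: [0.5381, -0.1351, 0.1948]
tool_rot: [0.004, 0.707, 0.707, 0.002]
contact_force: [0.3, 0.5, -1.1]
gripper_width: 0.405
```

Emit:
{"api": "play_rows", "payload": {
  "commands": [
    {"dx": 2, "dy": -0.4, "dz": 0, "rx": 0, "ry": 0, "rz": 0, "claw": 1},
    {"dx": 4.5, "dy": -0.9, "dz": 0, "rx": 0, "ry": 0, "rz": 0, "claw": 1},
    {"dx": 7.5, "dy": -1.5, "dz": 0, "rx": 0, "ry": 0, "rz": 0, "claw": 1},
    {"dx": 10.5, "dy": -2.1, "dz": 0, "rx": 0, "ry": 0, "rz": 0, "claw": 1},
    {"dx": 13.5, "dy": -2.7, "dz": 0, "rx": 0, "ry": 0, "rz": 0, "claw": 1}
  ]
}}

```text
time: 10.95
tool_pos: [0.5108, 0.0009, 0.1948]
tool_rot: [0.004, 0.707, 0.707, 0.002]
contact_force: [0.2, -0.4, -1.8]
gripper_width: 0.407
```

```bash
python3 -c "
from h import *
delta(.4865,.1134,.20)"
```

```text
t=10.95 pos [0.5108 0.0009 0.1948] w=0.407 F=[ 0.2 -0.4 -1.8]
d cm [11.25 -2.42 -0.58] rot [0.009 0.003 0.   ] j6 -0.14
```

Emit:
{"api": "play_rows", "payload": {
  "commands": [
    {"dx": 3, "dy": -0.6, "dz": 0, "rx": 0.004, "ry": 0.001, "rz": 0, "claw": 1},
    {"dx": 6, "dy": -1.3, "dz": 0, "rx": 0.009, "ry": 0.003, "rz": 0, "claw": 1},
    {"dx": 9, "dy": -1.9, "dz": 0, "rx": 0.009, "ry": 0.003, "rz": 0, "claw": 1},
    {"dx": 10.7, "dy": -2.3, "dz": 0, "rx": 0.009, "ry": 0.003, "rz": 0, "claw": 1},
    {"dx": 11.2, "dy": -2.4, "dz": 0, "rx": 0.009, "ry": 0.003, "rz": 0, "claw": 1}
  ]
}}

```text
time: 11.45
tool_pos: [0.4864, 0.1144, 0.1947]
tool_rot: [0.0, 0.706, 0.708, 0.0]
contact_force: [0.2, -0.6, -1.7]
gripper_width: 0.406
```

Emit:
{"api": "play_rows", "payload": {
  "commands": [
    {"dx": 0, "dy": 0, "dz": 0, "rx": 0, "ry": 0, "rz": 0, "claw": 1},
    {"dx": 0, "dy": 0, "dz": 0, "rx": 0, "ry": 0, "rz": 0, "claw": 1}
  ]
}}

```text
time: 11.65
tool_pos: [0.4867, 0.1139, 0.1951]
tool_rot: [0.0, 0.706, 0.708, 0.0]
contact_force: [1.1, 0.5, -1.9]
gripper_width: 0.407
```

```bash
python3 -c "
from h import *
delta(.4865,.1134,.1412)
s=monitor.state();im=grab_frame('wrist');cv2.imwrite('pics/w3.png',im)
cv2.imwrite('pics/t3.png',grab_frame('top'))
print(s['tool_pos'],wproj(s,[.4865,.1134,.05]))"
```

```text
t=11.65 pos [0.4867 0.1139 0.1951] w=0.407 F=[ 1.1  0.5 -1.9]
d cm [-0.05 -0.02  5.39] rot [0.001 0.    0.002] j6 0.08
[0.48666147 0.11390416 0.19505125] (np.float64(277.3581532888654), np.float64(198.5274243562629))
```

View pics/w3.png

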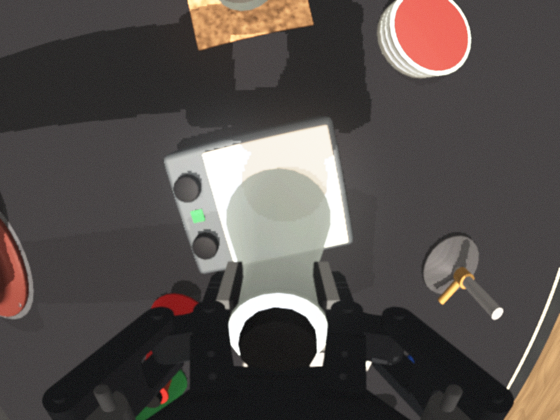

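The flask hangs upright above the white plate, with its base centred near (278,220) in the wrist view. Lowering it.

Emit:
{"api": "play_rows", "payload": {
  "commands": [
    {"dx": 0, "dy": 0, "dz": 1.5, "rx": 0, "ry": 0, "rz": 0, "claw": 1},
    {"dx": 0, "dy": 0, "dz": 3, "rx": 0, "ry": 0, "rz": 0, "claw": 1},
    {"dx": 0, "dy": 0, "dz": 4.3, "rx": 0, "ry": 0, "rz": 0, "claw": 1},
    {"dx": 0, "dy": 0, "dz": 4.9, "rx": 0, "ry": 0, "rz": 0, "claw": 1},
    {"dx": 0, "dy": 0, "dz": 5.1, "rx": 0, "ry": 0, "rz": 0, "claw": 1}
  ]
}}

```text
time: 12.25
tool_pos: [0.4858, 0.1134, 0.142]
tool_rot: [-0.001, 0.707, 0.708, -0.001]
contact_force: [-0.6, -0.6, -1.3]
gripper_width: 0.404
```

Emit:
{"api": "play_rows", "payload": {
  "commands": [
    {"dx": 0, "dy": 0, "dz": 0.1, "rx": 0, "ry": 0, "rz": 0, "claw": 1},
    {"dx": 0, "dy": 0, "dz": 0.1, "rx": 0, "ry": 0, "rz": 0, "claw": 1}
  ]
}}

```text
time: 12.45
tool_pos: [0.4862, 0.1135, 0.1416]
tool_rot: [-0.0, 0.707, 0.708, -0.001]
contact_force: [0.4, 0.3, -1.3]
gripper_width: 0.403
```

Emit:
{"api": "play_rows", "payload": {
  "commands": [
    {"dx": 0, "dy": 0, "dz": 0.1, "rx": 0, "ry": 0, "rz": 0, "claw": 1},
    {"dx": 0, "dy": 0, "dz": 0.1, "rx": 0, "ry": 0, "rz": 0, "claw": 1}
  ]
}}

```text
time: 12.65
tool_pos: [0.4866, 0.1137, 0.1414]
tool_rot: [-0.0, 0.707, 0.708, -0.0]
contact_force: [-0.5, 0.8, 1.2]
gripper_width: 0.405
```

Emit:
{"api": "play_rows", "payload": {
  "commands": [
    {"dx": 0, "dy": 0, "dz": 0.1, "rx": 0, "ry": 0, "rz": 0, "claw": 1},
    {"dx": 0, "dy": 0, "dz": 0.1, "rx": 0, "ry": 0, "rz": 0, "claw": 1}
  ]
}}

```text
time: 12.85
tool_pos: [0.4868, 0.1139, 0.1412]
tool_rot: [-0.0, 0.707, 0.708, 0.0]
contact_force: [-1.7, 1.6, 4.8]
gripper_width: 0.404
```

Contact (+4.8 N up). Releasing.

Emit:
{"api": "play_rows", "payload": {
  "commands": [
    {"dx": 0, "dy": 0, "dz": 0, "rx": 0, "ry": 0, "rz": 0, "claw": 0.56},
    {"dx": 0, "dy": 0, "dz": 0, "rx": 0, "ry": 0, "rz": 0, "claw": 0.5},
    {"dx": 0, "dy": 0, "dz": 0, "rx": 0, "ry": 0, "rz": 0, "claw": 0.35},
    {"dx": 0, "dy": 0, "dz": 0, "rx": 0, "ry": 0, "rz": 0, "claw": 0.1},
    {"dx": 0, "dy": 0, "dz": 0, "rx": 0, "ry": 0, "rz": 0, "claw": 0}
  ]
}}

```text
time: 13.35
tool_pos: [0.4867, 0.1139, 0.1411]
tool_rot: [-0.0, 0.707, 0.708, 0.0]
contact_force: [0.2, 0.9, -0.2]
gripper_width: 0.958
```

Emit:
{"api": "play_rows", "payload": {
  "commands": [
    {"dx": 0, "dy": 0, "dz": 0, "rx": 0, "ry": 0, "rz": 0, "claw": 0},
    {"dx": 0, "dy": 0, "dz": 0, "rx": 0, "ry": 0, "rz": 0, "claw": 0},
    {"dx": 0, "dy": 0, "dz": -2, "rx": 0, "ry": 0, "rz": 0, "claw": 0},
    {"dx": 0, "dy": 0, "dz": -5, "rx": 0, "ry": 0, "rz": 0, "claw": 0},
    {"dx": 0, "dy": 0, "dz": -8, "rx": 0, "ry": 0, "rz": 0, "claw": 0}
  ]
}}

```text
time: 13.85
tool_pos: [0.4863, 0.1138, 0.2214]
tool_rot: [-0.001, 0.707, 0.708, -0.0]
contact_force: [0.8, 1.7, -0.1]
gripper_width: 0.998
```

Emit:
{"api": "play_rows", "payload": {
  "commands": [
    {"dx": 0, "dy": 0, "dz": -2, "rx": 0, "ry": 0, "rz": 0, "claw": 0},
    {"dx": 0, "dy": 0, "dz": -3.5, "rx": 0, "ry": 0, "rz": 0, "claw": 0}
  ]
}}

```text
time: 14.05
tool_pos: [0.4869, 0.1139, 0.2585]
tool_rot: [0.0, 0.707, 0.708, 0.0]
contact_force: [-0.5, -0.5, -0.2]
gripper_width: 1.002
```

```bash
python3 -c "
from h import *
delta(.4696,-.3564,.22)"
```

```text
t=14.05 pos [0.4869 0.1139 0.2585] w=1.002 F=[-0.5 -0.5 -0.2]
d cm [-47.02  -1.81   3.83] rot [ 0.001 -0.     0.002] j6 0.08
```

Emit:
{"api": "play_rows", "payload": {
  "commands": [
    {"dx": -5, "dy": -0.2, "dz": 0, "rx": 0, "ry": 0, "rz": 0, "claw": 0},
    {"dx": -10, "dy": -0.4, "dz": 0, "rx": 0, "ry": 0, "rz": 0, "claw": 0},
    {"dx": -15, "dy": -0.6, "dz": 0, "rx": 0, "ry": 0, "rz": 0, "claw": 0},
    {"dx": -20, "dy": -0.8, "dz": 0, "rx": 0, "ry": 0, "rz": 0, "claw": 0},
    {"dx": -25, "dy": -1, "dz": 0, "rx": 0, "ry": 0, "rz": 0, "claw": 0}
  ]
}}

```text
time: 14.55
tool_pos: [0.4766, -0.1378, 0.258]
tool_rot: [0.0, 0.706, 0.708, 0.0]
contact_force: [0.9, 1.2, 0.4]
gripper_width: 1.005
```

Emit:
{"api": "play_rows", "payload": {
  "commands": [
    {"dx": -5, "dy": -0.2, "dz": 0, "rx": 0, "ry": 0, "rz": 0, "claw": 0},
    {"dx": -10, "dy": -0.4, "dz": 0, "rx": 0, "ry": 0, "rz": 0, "claw": 0},
    {"dx": -15, "dy": -0.6, "dz": 1, "rx": 0, "ry": 0, "rz": 0, "claw": 0},
    {"dx": -19, "dy": -0.8, "dz": 2, "rx": 0, "ry": 0, "rz": 0, "claw": 0},
    {"dx": -21, "dy": -0.8, "dz": 4, "rx": 0, "ry": 0, "rz": 0, "claw": 0}
  ]
}}

```text
time: 15.05
tool_pos: [0.4687, -0.3517, 0.2184]
tool_rot: [0.001, 0.708, 0.707, 0.0]
contact_force: [1.2, 0.5, -0.3]
gripper_width: 0.996
```

```bash
python3 -c "
from h import *
delta(.4696,-.3564,.16)"
```

```text
t=15.05 pos [ 0.4687 -0.3517  0.2184] w=0.996 F=[ 1.2  0.5 -0.3]
d cm [-0.46  0.08  5.84] rot [ 0.002  0.002 -0.001] j6 -0.77
```

Emit:
{"api": "play_rows", "payload": {
  "commands": [
    {"dx": -0.4, "dy": 0.1, "dz": 2, "rx": 0, "ry": 0, "rz": 0, "claw": 0},
    {"dx": -0.4, "dy": 0.1, "dz": 4, "rx": 0, "ry": 0, "rz": 0, "claw": 0},
    {"dx": -0.4, "dy": 0.1, "dz": 5, "rx": 0, "ry": 0, "rz": 0, "claw": 0},
    {"dx": -0.4, "dy": 0.1, "dz": 5, "rx": 0, "ry": 0, "rz": 0, "claw": 0},
    {"dx": -0.4, "dy": 0.1, "dz": 5, "rx": 0, "ry": 0, "rz": 0, "claw": 0}
  ]
}}

```text
time: 15.55
tool_pos: [0.47, -0.3557, 0.1689]
tool_rot: [0.002, 0.707, 0.707, 0.0]
contact_force: [0.7, 0.1, -0.5]
gripper_width: 1.0
```

```bash
python3 -c "
from h import *
delta(.4696,-.3564,.038)
s=monitor.state();im=grab_frame('wrist');cv2.imwrite('pics/w4.png',im)
print(wproj(s,[.4696,-.3564,.07]))"
```

```text
t=15.55 pos [ 0.47   -0.3557  0.1689] w=1.000 F=[ 0.7  0.1 -0.5]
d cm [-0.04 -0.08 13.09] rot [ 0.002  0.002 -0.001] j6 -0.77
(np.float64(276.8100935595182), np.float64(214.64220085999978))
```

View pics/w4.png

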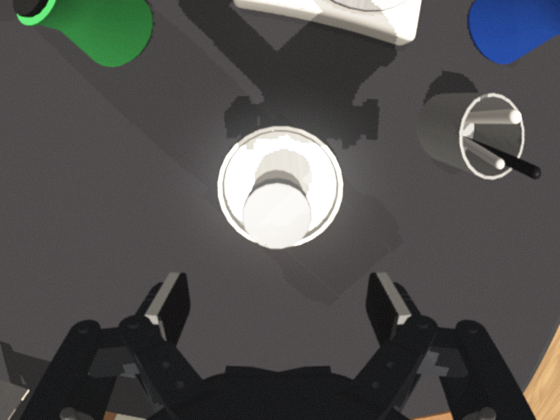

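The lid is at (277,215), as predicted. Descending.

Emit:
{"api": "play_rows", "payload": {
  "commands": [
    {"dx": 0, "dy": 0, "dz": 3, "rx": 0, "ry": 0, "rz": 0, "claw": 0},
    {"dx": 0, "dy": 0, "dz": 6, "rx": 0, "ry": 0, "rz": 0, "claw": 0},
    {"dx": 0, "dy": 0, "dz": 9, "rx": 0, "ry": 0, "rz": 0, "claw": 0},
    {"dx": 0, "dy": 0, "dz": 11, "rx": 0, "ry": 0, "rz": 0, "claw": 0},
    {"dx": 0, "dy": 0, "dz": 12.5, "rx": 0, "ry": 0, "rz": 0, "claw": 0}
  ]
}}

```text
time: 16.1
tool_pos: [0.4711, -0.3562, 0.0443]
tool_rot: [0.003, 0.707, 0.707, 0.0]
contact_force: [-0.1, 0.1, -0.8]
gripper_width: 0.996
```

```bash
python3 -c "
from h import *
delta(.4696,-.3564,.037)"
```

```text
t=16.10 pos [ 0.4711 -0.3562  0.0443] w=0.996 F=[-0.1  0.1 -0.8]
d cm [-0.01 -0.15  0.73] rot [ 0.004  0.003 -0.   ] j6 -0.77
```

Emit:
{"api": "play_rows", "payload": {
  "commands": [
    {"dx": 0, "dy": -0.1, "dz": 0.5, "rx": 0.004, "ry": 0.003, "rz": 0, "claw": 0.1},
    {"dx": 0, "dy": -0.1, "dz": 0.5, "rx": 0.004, "ry": 0.003, "rz": 0, "claw": 0.2},
    {"dx": 0, "dy": -0.1, "dz": 0.5, "rx": 0.004, "ry": 0.003, "rz": 0, "claw": 0.3},
    {"dx": 0, "dy": -0.1, "dz": 0.5, "rx": 0.004, "ry": 0.003, "rz": 0, "claw": 0.5},
    {"dx": 0, "dy": -0.1, "dz": 0.5, "rx": 0.004, "ry": 0.003, "rz": 0, "claw": 0.8}
  ]
}}

```text
time: 16.6
tool_pos: [0.4713, -0.3575, 0.0415]
tool_rot: [0.002, 0.707, 0.707, -0.0]
contact_force: [-0.1, -0.3, 4.3]
gripper_width: 0.633
```

Emit:
{"api": "play_rows", "payload": {
  "commands": [
    {"dx": 0, "dy": 0, "dz": 0, "rx": 0, "ry": 0, "rz": 0, "claw": 1},
    {"dx": 0, "dy": 0, "dz": 0, "rx": 0, "ry": 0, "rz": 0, "claw": 1},
    {"dx": 0, "dy": 0, "dz": 0, "rx": 0, "ry": 0, "rz": 0, "claw": 1},
    {"dx": 0, "dy": 0, "dz": 0, "rx": 0, "ry": 0, "rz": 0, "claw": 1}
  ]
}}

```text
time: 17.0
tool_pos: [0.4713, -0.3574, 0.0416]
tool_rot: [0.002, 0.707, 0.707, -0.0]
contact_force: [0.4, -0.7, 0.2]
gripper_width: 0.641
```

Emit:
{"api": "play_rows", "payload": {
  "commands": [
    {"dx": 0, "dy": 0, "dz": -0.5, "rx": 0, "ry": 0, "rz": 0, "claw": 1},
    {"dx": 0, "dy": 0, "dz": -1.5, "rx": 0, "ry": 0, "rz": 0, "claw": 1},
    {"dx": 0, "dy": 0, "dz": -4, "rx": 0, "ry": 0, "rz": 0, "claw": 1},
    {"dx": 0, "dy": 0, "dz": -7, "rx": 0, "ry": 0, "rz": 0, "claw": 1},
    {"dx": 0, "dy": 0, "dz": -9, "rx": 0, "ry": 0, "rz": 0, "claw": 1}
  ]
}}

```text
time: 17.5
tool_pos: [0.4717, -0.3577, 0.1345]
tool_rot: [0.003, 0.707, 0.707, -0.0]
contact_force: [0.2, -0.3, -1.5]
gripper_width: 0.636
```

```bash
python3 -c "
from h import *
delta(.5405,-.1308,.14)"
```

```text
t=17.50 pos [ 0.4717 -0.3577  0.1345] w=0.636 F=[ 0.2 -0.3 -1.5]
d cm [22.69  6.87 -0.64] rot [ 0.005  0.005 -0.   ] j6 -0.77
```

Emit:
{"api": "play_rows", "payload": {
  "commands": [
    {"dx": 2, "dy": 0.5, "dz": -0.5, "rx": 0, "ry": 0, "rz": 0, "claw": 1},
    {"dx": 5, "dy": 1.3, "dz": -0.6, "rx": 0, "ry": 0, "rz": 0, "claw": 1},
    {"dx": 8, "dy": 2.3, "dz": -0.6, "rx": 0, "ry": 0, "rz": 0, "claw": 1},
    {"dx": 11, "dy": 3.3, "dz": -0.6, "rx": 0, "ry": 0, "rz": 0, "claw": 1},
    {"dx": 14, "dy": 4.3, "dz": -0.6, "rx": 0, "ry": 0, "rz": 0, "claw": 1}
  ]
}}

```text
time: 18.0
tool_pos: [0.515, -0.2166, 0.1407]
tool_rot: [0.004, 0.707, 0.707, -0.0]
contact_force: [-0.7, 0.1, -1.4]
gripper_width: 0.636
```

```bash
python3 -c "
from h import *
delta(.5405,-.1308,.0876)"
```

```text
t=18.00 pos [ 0.515  -0.2166  0.1407] w=0.636 F=[-0.7  0.1 -1.4]
d cm [8.61 2.52 5.28] rot [ 0.005  0.005 -0.001] j6 -0.53
```

Emit:
{"api": "play_rows", "payload": {
  "commands": [
    {"dx": 3, "dy": 0.9, "dz": 0, "rx": 0.005, "ry": 0.005, "rz": 0, "claw": 1},
    {"dx": 5.5, "dy": 1.6, "dz": 0, "rx": 0.005, "ry": 0.005, "rz": 0, "claw": 1},
    {"dx": 7.5, "dy": 2.2, "dz": 1, "rx": 0.005, "ry": 0.005, "rz": 0, "claw": 1},
    {"dx": 8.5, "dy": 2.5, "dz": 2, "rx": 0.005, "ry": 0.005, "rz": 0, "claw": 1},
    {"dx": 8.6, "dy": 2.5, "dz": 3, "rx": 0.005, "ry": 0.005, "rz": 0, "claw": 1}
  ]
}}

```text
time: 18.5
tool_pos: [0.5403, -0.1299, 0.11]
tool_rot: [0.0, 0.707, 0.707, -0.0]
contact_force: [0.1, -0.5, -1.8]
gripper_width: 0.639
```

Emit:
{"api": "play_rows", "payload": {
  "commands": [
    {"dx": 0, "dy": 0, "dz": 0, "rx": 0, "ry": 0, "rz": 0, "claw": 1},
    {"dx": 0, "dy": 0, "dz": 0, "rx": 0, "ry": 0, "rz": 0, "claw": 1}
  ]
}}

```text
time: 18.7
tool_pos: [0.5397, -0.1306, 0.1094]
tool_rot: [-0.0, 0.707, 0.707, -0.0]
contact_force: [-0.2, 0.0, -0.8]
gripper_width: 0.637
```

```bash
python3 -c "
from h import *
delta(.5405,-.1308,.0876)"
```

```text
t=18.70 pos [ 0.5397 -0.1306  0.1094] w=0.637 F=[-0.2  0.  -0.8]
d cm [-0.02  0.08  2.18] rot [-0.001  0.     0.   ] j6 -0.37
```

Emit:
{"api": "play_rows", "payload": {
  "commands": [
    {"dx": 0, "dy": 0.1, "dz": 0.7, "rx": 0, "ry": 0, "rz": 0, "claw": 1},
    {"dx": 0, "dy": 0.1, "dz": 1.3, "rx": 0, "ry": 0, "rz": 0, "claw": 1},
    {"dx": 0, "dy": 0.1, "dz": 1.7, "rx": 0, "ry": 0, "rz": 0, "claw": 1},
    {"dx": 0, "dy": 0.1, "dz": 2, "rx": 0, "ry": 0, "rz": 0, "claw": 1},
    {"dx": 0, "dy": 0.1, "dz": 2, "rx": 0, "ry": 0, "rz": 0, "claw": 1}
  ]
}}

```text
time: 19.2
tool_pos: [0.5403, -0.1305, 0.0887]
tool_rot: [-0.001, 0.707, 0.707, -0.001]
contact_force: [0.6, 0.6, -1.2]
gripper_width: 0.638
```

Emit:
{"api": "play_rows", "payload": {
  "commands": [
    {"dx": 0, "dy": 0, "dz": 0.1, "rx": 0, "ry": 0, "rz": 0, "claw": 1},
    {"dx": 0, "dy": 0, "dz": 0.1, "rx": 0, "ry": 0, "rz": 0, "claw": 1}
  ]
}}

```text
time: 19.4
tool_pos: [0.5404, -0.1305, 0.0878]
tool_rot: [-0.001, 0.707, 0.707, -0.001]
contact_force: [0.1, 0.3, -1.9]
gripper_width: 0.638
```

Emit:
{"api": "play_rows", "payload": {
  "commands": [
    {"dx": 0, "dy": 0, "dz": 0.1, "rx": 0, "ry": 0, "rz": 0, "claw": 1},
    {"dx": 0, "dy": 0, "dz": 0.1, "rx": 0, "ry": 0, "rz": 0, "claw": 1}
  ]
}}

```text
time: 19.6
tool_pos: [0.5406, -0.1305, 0.0876]
tool_rot: [-0.001, 0.707, 0.707, -0.001]
contact_force: [-2.2, -0.2, 3.2]
gripper_width: 0.636
```

Contact. Release and rise.

Emit:
{"api": "play_rows", "payload": {
  "commands": [
    {"dx": 0, "dy": 0, "dz": 0, "rx": 0, "ry": 0, "rz": 0, "claw": 0.32},
    {"dx": 0, "dy": 0, "dz": 0, "rx": 0, "ry": 0, "rz": 0, "claw": 0.25},
    {"dx": 0, "dy": 0, "dz": 0, "rx": 0, "ry": 0, "rz": 0, "claw": 0.15},
    {"dx": 0, "dy": 0, "dz": 0, "rx": 0, "ry": 0, "rz": 0, "claw": 0},
    {"dx": 0, "dy": 0, "dz": 0, "rx": 0, "ry": 0, "rz": 0, "claw": 0}
  ]
}}

```text
time: 20.1
tool_pos: [0.5406, -0.1306, 0.0875]
tool_rot: [-0.001, 0.707, 0.707, -0.001]
contact_force: [-0.3, -0.6, 0.1]
gripper_width: 1.002
```

Emit:
{"api": "play_rows", "payload": {
  "commands": [
    {"dx": 0, "dy": 0, "dz": 0, "rx": 0, "ry": 0, "rz": 0, "claw": 0},
    {"dx": 0, "dy": 0, "dz": -2, "rx": 0, "ry": 0, "rz": 0, "claw": 0},
    {"dx": 0, "dy": 0, "dz": -6, "rx": 0, "ry": 0, "rz": 0, "claw": 0},
    {"dx": 0, "dy": 0, "dz": -11, "rx": 0, "ry": 0, "rz": 0, "claw": 0},
    {"dx": 0, "dy": 0, "dz": -16, "rx": 0, "ry": 0, "rz": 0, "claw": 0}
  ]
}}

```text
time: 20.6
tool_pos: [0.5402, -0.1303, 0.2486]
tool_rot: [-0.001, 0.707, 0.707, -0.001]
contact_force: [1.2, -0.3, -0.9]
gripper_width: 0.999
```

Emit:
{"api": "play_rows", "payload": {
  "commands": [
    {"dx": 0, "dy": 0, "dz": -1, "rx": 0, "ry": 0, "rz": 0, "claw": 0},
    {"dx": 0, "dy": 0, "dz": -1, "rx": 0, "ry": 0, "rz": 0, "claw": 0}
  ]
}}

```text
time: 20.8
tool_pos: [0.5417, -0.1309, 0.2622]
tool_rot: [0.002, 0.707, 0.707, 0.0]
contact_force: [0.1, -0.0, -0.7]
gripper_width: 1.003
```

```bash
python3 -c "
from h import *
delta(.4503,.3313,.26)
cv2.imwrite('pics/s5.png',grab_frame('scene'))
"
```

```text
t=20.80 pos [ 0.5417 -0.1309  0.2622] w=1.003 F=[ 0.1 -0.  -0.7]
d cm [46.22 -9.14  0.1 ] rot [0.003 0.002 0.   ] j6 -0.37
```

View pics/s5.png

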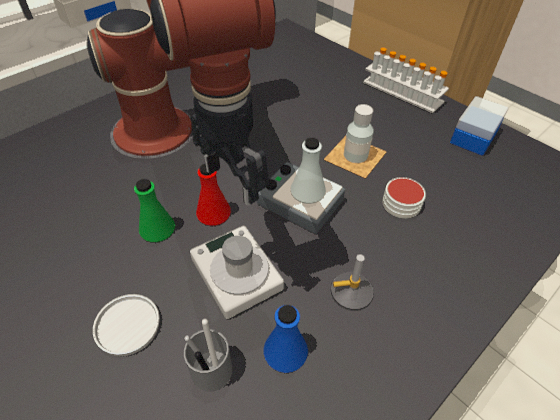

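The flask stands on the stirrer, the jar on the pan (238,255), and the tray is empty. Back to the bottle.

Emit:
{"api": "play_rows", "payload": {
  "commands": [
    {"dx": 5, "dy": -1, "dz": -0.5, "rx": 0, "ry": 0, "rz": 0, "claw": 0},
    {"dx": 10, "dy": -2, "dz": -0.5, "rx": 0, "ry": 0, "rz": 0, "claw": 0},
    {"dx": 15, "dy": -3, "dz": -0.5, "rx": 0, "ry": 0, "rz": 0, "claw": 0},
    {"dx": 20, "dy": -4, "dz": -0.5, "rx": 0, "ry": 0, "rz": 0, "claw": 0},
    {"dx": 25, "dy": -5, "dz": -0.5, "rx": 0, "ry": 0, "rz": 0, "claw": 0}
  ]
}}

```text
time: 21.35
tool_pos: [0.4894, 0.1162, 0.2605]
tool_rot: [-0.002, 0.707, 0.707, -0.003]
contact_force: [1.5, 0.3, -0.5]
gripper_width: 0.999
```

Emit:
{"api": "play_rows", "payload": {
  "commands": [
    {"dx": 5, "dy": -1, "dz": 0, "rx": 0, "ry": 0, "rz": 0, "claw": 0},
    {"dx": 10, "dy": -2, "dz": 0, "rx": 0, "ry": 0, "rz": 0, "claw": 0},
    {"dx": 15, "dy": -3, "dz": 0, "rx": 0, "ry": 0, "rz": 0, "claw": 0},
    {"dx": 19, "dy": -3.8, "dz": 0, "rx": 0, "ry": 0, "rz": 0, "claw": 0},
    {"dx": 21, "dy": -4.1, "dz": 0, "rx": 0, "ry": 0, "rz": 0, "claw": 0}
  ]
}}

```text
time: 21.85
tool_pos: [0.4458, 0.3287, 0.2566]
tool_rot: [-0.003, 0.706, 0.708, -0.005]
contact_force: [0.5, -0.6, -0.2]
gripper_width: 1.001
```

Emit:
{"api": "play_rows", "payload": {
  "commands": [
    {"dx": 0, "dy": 0, "dz": 0, "rx": 0, "ry": 0, "rz": 0, "claw": 0},
    {"dx": 0, "dy": 0, "dz": 0, "rx": 0, "ry": 0, "rz": 0, "claw": 0}
  ]
}}

```text
time: 22.05
tool_pos: [0.4443, 0.3282, 0.253]
tool_rot: [-0.004, 0.706, 0.709, -0.008]
contact_force: [0.6, -0.9, -0.1]
gripper_width: 0.997
```

```bash
python3 -c "
from h import *
delta(.4503,.3315,.110)
s=monitor.state();im=grab_frame('wrist');cv2.imwrite('pics/w6.png',im)
cv2.imwrite('pics/t6.png',grab_frame('top'))
print(wproj(s,[.4503,.3315,.148]))"
```

```text
t=22.05 pos [0.4443 0.3282 0.253 ] w=0.997 F=[ 0.6 -0.9 -0.1]
d cm [ 0.41  0.85 14.28] rot [-0.018  0.006  0.004] j6 0.50
(np.float64(287.50867461621505), np.float64(207.0469169194549))
```

View pics/w6.png

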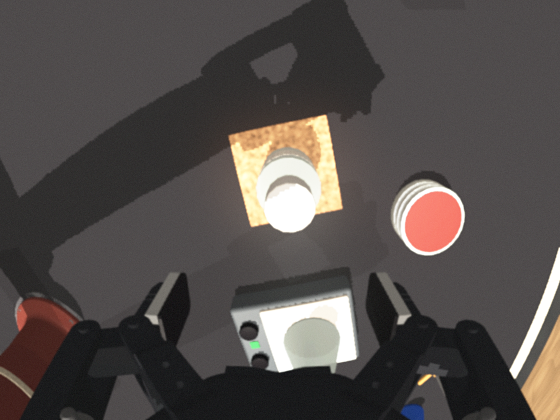

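View pics/t6.png

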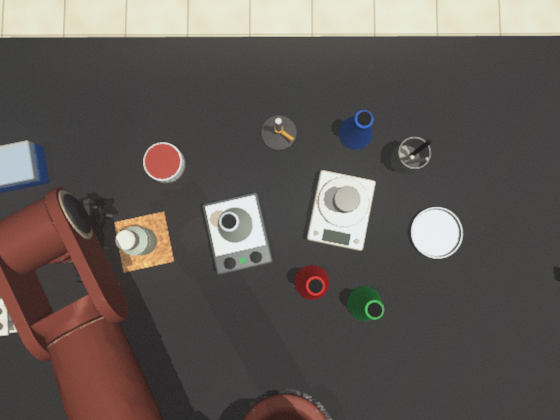

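The cap is at (290,207), about 2 px from the prediction. Descending with a tilt correction.

Emit:
{"api": "play_rows", "payload": {
  "commands": [
    {"dx": 0.4, "dy": 0.9, "dz": 0, "rx": -0.018, "ry": 0.006, "rz": 0, "claw": 0},
    {"dx": 0.4, "dy": 0.9, "dz": 2, "rx": -0.018, "ry": 0.006, "rz": 0, "claw": 0},
    {"dx": 0.4, "dy": 0.9, "dz": 5, "rx": -0.018, "ry": 0.006, "rz": 0, "claw": 0},
    {"dx": 0.4, "dy": 0.9, "dz": 8, "rx": -0.018, "ry": 0.006, "rz": 0, "claw": 0},
    {"dx": 0.4, "dy": 0.9, "dz": 11, "rx": -0.018, "ry": 0.006, "rz": 0, "claw": 0}
  ]
}}

```text
time: 22.65
tool_pos: [0.4538, 0.3301, 0.1437]
tool_rot: [0.001, 0.707, 0.707, 0.002]
contact_force: [-0.8, 0.9, -0.4]
gripper_width: 0.996
```

```bash
python3 -c "
from h import *
delta(.4510,.3315,.110)"
```

```text
t=22.65 pos [0.4538 0.3301 0.1437] w=0.996 F=[-0.8  0.9 -0.4]
d cm [ 0.14 -0.3   3.37] rot [ 0.005 -0.002  0.   ] j6 0.50
```

Emit:
{"api": "play_rows", "payload": {
  "commands": [
    {"dx": 0.2, "dy": -0.3, "dz": 1, "rx": 0.005, "ry": -0.002, "rz": 0, "claw": 0},
    {"dx": 0.2, "dy": -0.3, "dz": 2.5, "rx": 0.005, "ry": -0.002, "rz": 0, "claw": 0},
    {"dx": 0.2, "dy": -0.3, "dz": 3.3, "rx": 0.005, "ry": -0.002, "rz": 0, "claw": 0},
    {"dx": 0.2, "dy": -0.3, "dz": 3.3, "rx": 0.005, "ry": -0.002, "rz": 0, "claw": 0},
    {"dx": 0.2, "dy": -0.3, "dz": 3.3, "rx": 0.005, "ry": -0.002, "rz": 0, "claw": 0.2}
  ]
}}

```text
time: 23.15
tool_pos: [0.4517, 0.3325, 0.1118]
tool_rot: [0.0, 0.707, 0.707, 0.001]
contact_force: [-0.7, 0.4, 0.4]
gripper_width: 0.86
```

```bash
python3 -c "
from h import *
delta(.4510,.3315,.110)"
```

```text
t=23.15 pos [0.4517 0.3325 0.1118] w=0.860 F=[-0.7  0.4  0.4]
d cm [-0.1  -0.07  0.18] rot [ 0.001 -0.001  0.   ] j6 0.50
```

Emit:
{"api": "play_rows", "payload": {
  "commands": [
    {"dx": 0, "dy": -0.1, "dz": 0.1, "rx": 0, "ry": 0, "rz": 0, "claw": 0.35},
    {"dx": 0, "dy": -0.1, "dz": 0.1, "rx": 0, "ry": 0, "rz": 0, "claw": 0.45},
    {"dx": 0, "dy": -0.1, "dz": 0.1, "rx": 0, "ry": 0, "rz": 0, "claw": 0.55},
    {"dx": 0, "dy": -0.1, "dz": 0.1, "rx": 0, "ry": 0, "rz": 0, "claw": 0.8},
    {"dx": 0, "dy": -0.1, "dz": 0.1, "rx": 0, "ry": 0, "rz": 0, "claw": 1}
  ]
}}

```text
time: 23.65
tool_pos: [0.4516, 0.3329, 0.112]
tool_rot: [0.0, 0.707, 0.707, 0.002]
contact_force: [1.6, 0.2, 5.3]
gripper_width: 0.478
```

Emit:
{"api": "play_rows", "payload": {
  "commands": [
    {"dx": 0, "dy": 0, "dz": 0, "rx": 0, "ry": 0, "rz": 0, "claw": 1},
    {"dx": 0, "dy": 0, "dz": 0, "rx": 0, "ry": 0, "rz": 0, "claw": 1},
    {"dx": 0, "dy": 0, "dz": 0, "rx": 0, "ry": 0, "rz": 0, "claw": 1},
    {"dx": 0, "dy": 0, "dz": 0, "rx": 0, "ry": 0, "rz": 0, "claw": 1}
  ]
}}

```text
time: 24.05
tool_pos: [0.4515, 0.3329, 0.112]
tool_rot: [0.0, 0.707, 0.707, 0.002]
contact_force: [0.0, -0.3, 4.0]
gripper_width: 0.471
```

Emit:
{"api": "play_rows", "payload": {
  "commands": [
    {"dx": 0, "dy": 0, "dz": -0.5, "rx": 0, "ry": 0, "rz": 0, "claw": 1},
    {"dx": 0, "dy": 0, "dz": -2, "rx": 0, "ry": 0, "rz": 0, "claw": 1},
    {"dx": 0, "dy": 0, "dz": -5, "rx": 0, "ry": 0, "rz": 0, "claw": 1},
    {"dx": 0, "dy": 0, "dz": -8, "rx": 0, "ry": 0, "rz": 0, "claw": 1},
    {"dx": 0, "dy": 0, "dz": -11, "rx": 0, "ry": 0, "rz": 0, "claw": 1}
  ]
}}

```text
time: 24.55
tool_pos: [0.4505, 0.3324, 0.2229]
tool_rot: [0.0, 0.707, 0.707, 0.001]
contact_force: [-0.0, 0.5, -2.8]
gripper_width: 0.476
```

Emit:
{"api": "play_rows", "payload": {
  "commands": [
    {"dx": 0, "dy": 0, "dz": -3, "rx": 0, "ry": 0, "rz": 0, "claw": 1},
    {"dx": 0, "dy": 0, "dz": -6, "rx": 0, "ry": 0, "rz": 0, "claw": 1},
    {"dx": 0, "dy": 0, "dz": -9, "rx": 0, "ry": 0, "rz": 0, "claw": 1},
    {"dx": 0, "dy": 0, "dz": -12, "rx": 0, "ry": 0, "rz": 0, "claw": 1},
    {"dx": 0, "dy": 0, "dz": -13, "rx": 0, "ry": 0, "rz": 0, "claw": 1}
  ]
}}

```text
time: 25.05
tool_pos: [0.4508, 0.3326, 0.3575]
tool_rot: [0.001, 0.707, 0.707, 0.004]
contact_force: [0.7, 0.2, -3.6]
gripper_width: 0.474
```

```bash
python3 -c "
from h import *
delta(.4728,-.3478,.350)"
```

```text
t=25.05 pos [0.4508 0.3326 0.3575] w=0.474 F=[ 0.7  0.2 -3.6]
d cm [-68.05   2.17   0.48] rot [ 0.007 -0.004  0.   ] j6 0.50
```

Emit:
{"api": "play_rows", "payload": {
  "commands": [
    {"dx": -2, "dy": 0, "dz": 0.2, "rx": 0.002, "ry": -0.001, "rz": 0, "claw": 1},
    {"dx": -5, "dy": 0.1, "dz": 0.2, "rx": 0.005, "ry": -0.002, "rz": 0, "claw": 1},
    {"dx": -8, "dy": 0.2, "dz": 0.2, "rx": 0.007, "ry": -0.004, "rz": 0, "claw": 1},
    {"dx": -11, "dy": 0.3, "dz": 0.2, "rx": 0.007, "ry": -0.004, "rz": 0, "claw": 1},
    {"dx": -14, "dy": 0.4, "dz": 0.2, "rx": 0.007, "ry": -0.004, "rz": 0, "claw": 1}
  ]
}}

```text
time: 25.55
tool_pos: [0.4541, 0.1914, 0.3533]
tool_rot: [-0.001, 0.707, 0.707, -0.001]
contact_force: [0.3, -0.1, -3.5]
gripper_width: 0.475
```

Emit:
{"api": "play_rows", "payload": {
  "commands": [
    {"dx": -3, "dy": 0.1, "dz": 0, "rx": 0, "ry": 0, "rz": 0, "claw": 1},
    {"dx": -6, "dy": 0.2, "dz": 0, "rx": 0, "ry": 0, "rz": 0, "claw": 1},
    {"dx": -9, "dy": 0.3, "dz": 0, "rx": 0, "ry": 0, "rz": 0, "claw": 1},
    {"dx": -12, "dy": 0.4, "dz": 0, "rx": 0, "ry": 0, "rz": 0, "claw": 1},
    {"dx": -15, "dy": 0.5, "dz": 0, "rx": 0, "ry": 0, "rz": 0, "claw": 1}
  ]
}}

```text
time: 26.05
tool_pos: [0.4585, 0.0403, 0.352]
tool_rot: [-0.002, 0.707, 0.707, -0.002]
contact_force: [0.9, 0.5, -3.3]
gripper_width: 0.476
```

```bash
python3 -c "
from h import *
delta(.4728,-.3478,.350)"
```

```text
t=26.05 pos [0.4585 0.0403 0.352 ] w=0.476 F=[ 0.9  0.5 -3.3]
d cm [-38.81   1.4    0.21] rot [-0.005  0.     0.001] j6 -0.07
```

Emit:
{"api": "play_rows", "payload": {
  "commands": [
    {"dx": -3, "dy": 0.1, "dz": 0, "rx": -0.002, "ry": 0, "rz": 0, "claw": 1},
    {"dx": -6, "dy": 0.2, "dz": 0, "rx": -0.005, "ry": 0, "rz": 0, "claw": 1},
    {"dx": -9, "dy": 0.3, "dz": 0, "rx": -0.005, "ry": 0, "rz": 0, "claw": 1},
    {"dx": -12, "dy": 0.4, "dz": 0, "rx": -0.005, "ry": 0, "rz": 0, "claw": 1},
    {"dx": -15, "dy": 0.5, "dz": 0, "rx": -0.005, "ry": 0, "rz": 0, "claw": 1}
  ]
}}

```text
time: 26.55
tool_pos: [0.4629, -0.1106, 0.3506]
tool_rot: [-0.001, 0.707, 0.707, -0.0]
contact_force: [0.5, 0.5, -2.9]
gripper_width: 0.476
```

Emit:
{"api": "play_rows", "payload": {
  "commands": [
    {"dx": -3, "dy": 0.1, "dz": 0, "rx": 0, "ry": 0, "rz": 0, "claw": 1},
    {"dx": -6, "dy": 0.2, "dz": 0, "rx": 0, "ry": 0, "rz": 0, "claw": 1},
    {"dx": -9, "dy": 0.3, "dz": 0, "rx": 0, "ry": 0, "rz": 0, "claw": 1},
    {"dx": -12, "dy": 0.4, "dz": 0, "rx": 0, "ry": 0, "rz": 0, "claw": 1},
    {"dx": -15, "dy": 0.5, "dz": 0, "rx": 0, "ry": 0, "rz": 0, "claw": 1}
  ]
}}

```text
time: 27.05
tool_pos: [0.4673, -0.2614, 0.349]
tool_rot: [-0.002, 0.707, 0.707, -0.0]
contact_force: [0.6, -0.0, -3.9]
gripper_width: 0.479
```

```bash
python3 -c "
from h import *
delta(.4728,-.3478,.20)"
```

```text
t=27.05 pos [ 0.4673 -0.2614  0.349 ] w=0.479 F=[ 0.6 -0.  -3.9]
d cm [-8.67  0.59 14.88] rot [-0.004 -0.002  0.001] j6 -0.65
```

Emit:
{"api": "play_rows", "payload": {
  "commands": [
    {"dx": -3, "dy": 0.2, "dz": 0, "rx": -0.004, "ry": -0.002, "rz": 0, "claw": 1},
    {"dx": -6, "dy": 0.4, "dz": 1, "rx": -0.004, "ry": -0.002, "rz": 0, "claw": 1},
    {"dx": -8, "dy": 0.6, "dz": 3, "rx": -0.004, "ry": -0.002, "rz": 0, "claw": 1},
    {"dx": -8.7, "dy": 0.6, "dz": 6, "rx": -0.004, "ry": -0.002, "rz": 0, "claw": 1},
    {"dx": -8.7, "dy": 0.6, "dz": 9, "rx": -0.004, "ry": -0.002, "rz": 0, "claw": 1}
  ]
}}

```text
time: 27.55
tool_pos: [0.4724, -0.349, 0.2564]
tool_rot: [-0.001, 0.707, 0.707, 0.0]
contact_force: [-0.4, 0.3, -4.4]
gripper_width: 0.48
```

Emit:
{"api": "play_rows", "payload": {
  "commands": [
    {"dx": 0, "dy": 0, "dz": 3, "rx": 0, "ry": 0, "rz": 0, "claw": 1},
    {"dx": 0, "dy": 0, "dz": 6, "rx": 0, "ry": 0, "rz": 0, "claw": 1},
    {"dx": 0, "dy": 0, "dz": 8, "rx": 0, "ry": 0, "rz": 0, "claw": 1},
    {"dx": 0, "dy": 0, "dz": 9, "rx": 0, "ry": 0, "rz": 0, "claw": 1},
    {"dx": 0, "dy": 0, "dz": 9, "rx": 0, "ry": 0, "rz": 0, "claw": 1}
  ]
}}

```text
time: 28.05
tool_pos: [0.471, -0.3477, 0.1637]
tool_rot: [-0.003, 0.707, 0.707, 0.0]
contact_force: [-0.4, 0.4, -3.1]
gripper_width: 0.476
```

```bash
python3 -c "
from h import *
delta(.4728,-.3478,.112)
cv2.imwrite('pics/t7.png',grab_frame('top')[150:300,290:500])
im=grab_frame('scene');cv2.imwrite('pics/s7.png',im)"
```

```text
t=28.05 pos [ 0.471  -0.3477  0.1637] w=0.476 F=[-0.4  0.4 -3.1]
d cm [-0.04  0.21  5.17] rot [-0.005 -0.005 -0.001] j6 -0.76
```

View pics/s7.png

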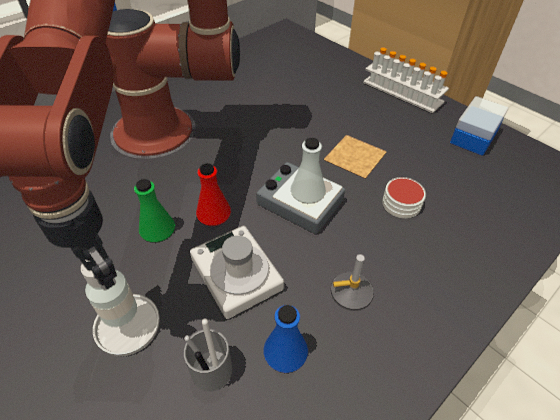

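The bottle hangs upright over the tray (115,305), clear of the rim. Lowering it.

Emit:
{"api": "play_rows", "payload": {
  "commands": [
    {"dx": 0, "dy": 0.2, "dz": 1, "rx": -0.005, "ry": -0.005, "rz": 0, "claw": 1},
    {"dx": 0, "dy": 0.2, "dz": 2.3, "rx": -0.005, "ry": -0.005, "rz": 0, "claw": 1},
    {"dx": 0, "dy": 0.2, "dz": 3.6, "rx": -0.005, "ry": -0.005, "rz": 0, "claw": 1},
    {"dx": 0, "dy": 0.2, "dz": 4.5, "rx": -0.005, "ry": -0.005, "rz": 0, "claw": 1},
    {"dx": 0, "dy": 0.2, "dz": 4.7, "rx": -0.005, "ry": -0.005, "rz": 0, "claw": 1}
  ]
}}

```text
time: 28.65
tool_pos: [0.4734, -0.3481, 0.1176]
tool_rot: [0.001, 0.707, 0.707, 0.0]
contact_force: [-0.6, 1.1, -4.0]
gripper_width: 0.477
```

Emit:
{"api": "play_rows", "payload": {
  "commands": [
    {"dx": 0, "dy": 0, "dz": 0.1, "rx": 0, "ry": 0, "rz": 0, "claw": 1},
    {"dx": 0, "dy": 0, "dz": 0.2, "rx": 0, "ry": 0, "rz": 0, "claw": 1}
  ]
}}

```text
time: 28.85
tool_pos: [0.4734, -0.3481, 0.1154]
tool_rot: [0.001, 0.707, 0.707, 0.0]
contact_force: [-1.1, -0.4, -3.7]
gripper_width: 0.48
```

```bash
python3 -c "
from h import *
delta(.4728,-.3478,.112)"
```

```text
t=28.85 pos [ 0.4734 -0.3481  0.1154] w=0.480 F=[-1.1 -0.4 -3.7]
d cm [ 0.03 -0.06  0.34] rot [ 0.001  0.001 -0.001] j6 -0.76
```

Emit:
{"api": "play_rows", "payload": {
  "commands": [
    {"dx": 0, "dy": 0, "dz": 0.1, "rx": 0, "ry": 0, "rz": 0, "claw": 1},
    {"dx": 0, "dy": 0, "dz": 0.2, "rx": 0, "ry": 0, "rz": 0, "claw": 1},
    {"dx": 0, "dy": 0, "dz": 0.2, "rx": 0, "ry": 0, "rz": 0, "claw": 1}
  ]
}}

```text
time: 29.15
tool_pos: [0.4735, -0.3482, 0.1136]
tool_rot: [0.001, 0.707, 0.707, 0.0]
contact_force: [0.7, -0.4, -4.7]
gripper_width: 0.476
```

Emit:
{"api": "play_rows", "payload": {
  "commands": [
    {"dx": 0, "dy": 0, "dz": 0.1, "rx": 0, "ry": 0, "rz": 0, "claw": 1},
    {"dx": 0, "dy": 0, "dz": 0.1, "rx": 0, "ry": 0, "rz": 0, "claw": 1}
  ]
}}

```text
time: 29.35
tool_pos: [0.4735, -0.3482, 0.1127]
tool_rot: [0.001, 0.707, 0.707, 0.0]
contact_force: [-0.5, 0.4, -3.6]
gripper_width: 0.477
```

Emit:
{"api": "play_rows", "payload": {
  "commands": [
    {"dx": 0, "dy": 0, "dz": 0.1, "rx": 0, "ry": 0, "rz": 0, "claw": 1},
    {"dx": 0, "dy": 0, "dz": 0.1, "rx": 0, "ry": 0, "rz": 0, "claw": 1}
  ]
}}

```text
time: 29.55
tool_pos: [0.4737, -0.3484, 0.112]
tool_rot: [0.001, 0.707, 0.707, 0.0]
contact_force: [0.2, -0.8, -1.3]
gripper_width: 0.475
```

Emit:
{"api": "play_rows", "payload": {
  "commands": [
    {"dx": 0, "dy": 0, "dz": 0.1, "rx": 0, "ry": 0, "rz": 0, "claw": 1},
    {"dx": 0, "dy": 0, "dz": 0.1, "rx": 0, "ry": 0, "rz": 0, "claw": 1}
  ]
}}

```text
time: 29.75
tool_pos: [0.4738, -0.3487, 0.112]
tool_rot: [0.002, 0.707, 0.707, -0.0]
contact_force: [-0.9, 0.1, 2.5]
gripper_width: 0.475
```

Contact (+2.5 N). Release and rise.

Emit:
{"api": "play_rows", "payload": {
  "commands": [
    {"dx": 0, "dy": 0, "dz": 0, "rx": 0, "ry": 0, "rz": 0, "claw": 0.48},
    {"dx": 0, "dy": 0, "dz": 0, "rx": 0, "ry": 0, "rz": 0, "claw": 0.42},
    {"dx": 0, "dy": 0, "dz": 0, "rx": 0, "ry": 0, "rz": 0, "claw": 0.3},
    {"dx": 0, "dy": 0, "dz": 0, "rx": 0, "ry": 0, "rz": 0, "claw": 0.1},
    {"dx": 0, "dy": 0, "dz": 0, "rx": 0, "ry": 0, "rz": 0, "claw": 0}
  ]
}}

```text
time: 30.25
tool_pos: [0.4738, -0.3487, 0.112]
tool_rot: [0.002, 0.707, 0.707, -0.0]
contact_force: [0.7, 0.5, -0.1]
gripper_width: 0.99
```

Emit:
{"api": "play_rows", "payload": {
  "commands": [
    {"dx": 0, "dy": 0, "dz": 0, "rx": 0, "ry": 0, "rz": 0, "claw": 0},
    {"dx": 0, "dy": 0, "dz": 0, "rx": 0, "ry": 0, "rz": 0, "claw": 0},
    {"dx": 0, "dy": 0, "dz": -2, "rx": 0, "ry": 0, "rz": 0, "claw": 0},
    {"dx": 0, "dy": 0, "dz": -5, "rx": 0, "ry": 0, "rz": 0, "claw": 0},
    {"dx": 0, "dy": 0, "dz": -9, "rx": 0, "ry": 0, "rz": 0, "claw": 0}
  ]
}}

```text
time: 30.75
tool_pos: [0.4725, -0.3474, 0.2005]
tool_rot: [-0.001, 0.707, 0.707, -0.0]
contact_force: [0.1, -0.1, 0.1]
gripper_width: 1.001
```

Emit:
{"api": "play_rows", "payload": {
  "commands": [
    {"dx": 0, "dy": 0, "dz": -4, "rx": 0, "ry": 0, "rz": 0, "claw": 0},
    {"dx": 0, "dy": 0, "dz": -8, "rx": 0, "ry": 0, "rz": 0, "claw": 0},
    {"dx": -5, "dy": -2, "dz": -8, "rx": 0, "ry": 0, "rz": 0, "claw": 0},
    {"dx": -10, "dy": -5, "dz": -8, "rx": 0, "ry": 0, "rz": 0, "claw": 0},
    {"dx": -15, "dy": -7, "dz": -8, "rx": 0, "ry": 0, "rz": 0, "claw": 0}
  ]
}}

```text
time: 31.25
tool_pos: [0.4081, -0.484, 0.2814]
tool_rot: [0.0, 0.707, 0.707, -0.0]
contact_force: [0.9, -0.4, 0.3]
gripper_width: 0.998
```

Emit:
{"api": "play_rows", "payload": {
  "commands": [
    {"dx": -2, "dy": -1, "dz": 0, "rx": 0, "ry": 0, "rz": 0, "claw": 0},
    {"dx": -2, "dy": -1, "dz": 0, "rx": 0, "ry": 0, "rz": 0, "claw": 0},
    {"dx": -2, "dy": -1, "dz": 0, "rx": 0, "ry": 0, "rz": 0, "claw": 0}
  ]
}}

```text
time: 31.55
tool_pos: [0.3979, -0.5041, 0.2811]
tool_rot: [-0.0, 0.707, 0.707, 0.0]
contact_force: [0.5, 0.6, -1.1]
gripper_width: 1.001
```

```bash
python3 -c "
from h import *
cv2.imwrite('pics/t8.png',grab_frame('top'))
im=grab_frame('scene');cv2.imwrite('pics/s8.png',im)"
```

```text
(no output)
```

View pics/t8.png

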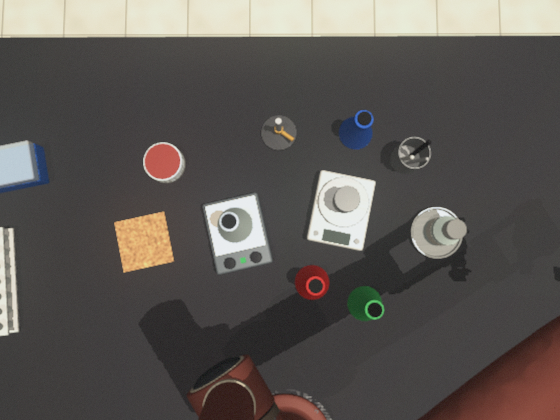

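View pics/s8.png

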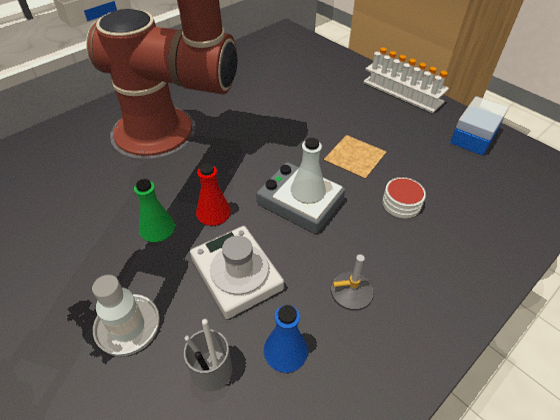

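All three are in place, the mat is empty and the bystanders look unmoved. Before handing in, I'll measure the offsets.

```bash
python3 - <<'E'
from h import *
np.set_printoptions(precision=4,suppress=True)
t=cv2.imread("pics/t8.png"); g=cv2.cvtColor(t,cv2.COLOR_BGR2GRAY).astype(np.float32)
def radial(c,r0,r1,mode,z,n=90,th=0):
    rs=np.arange(r0,r1,.1); P=[]
    for a in np.linspace(0,2*np.pi,n,endpoint=False):
        x=(c[0]+rs*np.cos(a)).astype(np.float32)[None];y=(c[1]+rs*np.sin(a)).astype(np.float32)[None]
        p=cv2.remap(g,x,y,cv2.INTER_LINEAR)[0]; d=np.gradient(p)*(1 if mode=='up' else -1); i=d.argmax()
        if d.max()*10>th and 2<i<len(rs)-3: P.append((x[0,i],y[0,i]))
    return circ(P,'top',z)
def rep(n,r,c): print(n,r[0],"r %.4f n %d"%r[1:],"off mm",np.round(np.hypot(*(r[0]-c))*1000,1))
rep("flask",radial((229,222),3,9.5,'up',.194,th=20),[.4865,.1134])
rep("jar",radial((347,199),8,15,'down',.116,th=8),[.5405,-.1298])
rep("bottle",radial((456.5,229),6,13,'down',.148,th=8),[.4728,-.3488])
d=cv2.absdiff(cv2.imread('pics/top0.png'),t).max(2)
for n,(x,y) in dict(dishes=(163,162),burner=(279,130),pot=(414,155)).items(): print(n,(d[y-22:y+22,x-22:x+22]>40).sum())
print(monitor.state()['time'],monitor.state()['contact_force'])
E
```

```text
flask [0.4873 0.1128] r 0.0142 n 80 off mm 1.0
jar [ 0.5396 -0.1294] r 0.0258 n 43 off mm 1.0
bottle [ 0.4748 -0.35  ] r 0.0205 n 64 off mm 2.4
dishes 0
burner 0
pot 0
31.65 [-0.8043  0.1589  0.0644]
```

```bash
python3 -c "
from plant import ticket
print(ticket.job_done())"
```

```text
the job is handed in; nothing more can be done
None
```

The change-round is finished and handed in at about 32 s of the 122 s allowed; the hand-in reported no verdict. I parked the bottle on the cork mat, moved the flask to the stirrer, then the jar to the balance pan, and last the bottle from the mat to the spill tray. Each one was lowered until the wrist force showed contact, then released slowly.

**Last checks, from the top view:**
- **Position:** the flask is about 1.0 mm off the centre of its place, the jar about 1.0 mm and the bottle about 2.4 mm. The limit is 15 mm, and the camera calibration is good to about 2 mm.
- **Upright and clear:** the scene view shows all three upright and the mat empty. The gripper was open and well away from everything.
- **Bystanders:** comparing pictures before and after shows no change around the dishes, burner or pen pot.

No final check failed. One move call was refused early because rx and ry were left out, and nothing moved. The arm drifted up to about 1 cm and 0.02 rad while settling near the flask and near the parked bottle. I corrected both drifts before closing the gripper.

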